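Load the trial-spacer rack

TASK

Set up the instrument rack for the next case: draw the locking rod straight out of its sleeve and lay it centred in the two notches of the rod rest; with the rod out of the way, slide every trial spacer on the table, nose first, under the keeper bar into a lane of its own until it is fully home against the back stop. Let go of everything and leave the bowl, the screwdriver and the pot where they are.

Things in the scene. Friction and masses are not known exactly. Their poses are not given: they have to be found in the camera images.
- rack: Spacer rack, fixed. Origin: on the table in the lane area; x points into the lanes (open front to back stop), y left, z up. Its aluminium floor plate spans x -110 to 75, y -168 to 134 mm; its top (z = 6) is the lane floor. Black ribs 8 mm wide, up to z = 16, from x = -24 (pointed) to 60 mm, at y = -112, -56, 0, 56, 112, form four lanes 48 mm wide.
- keeper_bar (a point): Middle of the fixed steel keeper bar's underside. The bar crosses all four lanes at rack x = 15 to 35 mm, z = 18 to 30 mm (so 12 mm is free beneath it), on end posts at rack y = +-118 mm.
- back_stop (a point): Middle of the back stop's face, at rack x = 60 mm (the stop reaches up to z = 28 mm): the nose of a spacer that is fully home meets it, its origin then being at rack x = 15 mm.
- sleeve_mouth (a point): Open mouth of the fixed sleeve, on the rod's axis (rack x = -60, y = -118, z = 38 mm). Bore 15 mm square (z = 32 to 47), running from here to y = -164 mm; the block's top is z = 53 mm. The rod comes out along rack +y. Held so, the rod bars the lane mouths: it must be out before spacers can enter.
- saddle (a point): Groove floor (rack x = -60, y = 124, z = 32 mm) of the saddle that carries the rod's other end: open at the top, 20 mm wide, 12 mm long in y, cheeks up to z = 44 mm.
- lane1 (a point): Where a spacer's origin lies when it is fully home in the rightmost lane (rack y = -84 mm). Site axes as the rack's.
- lane2 (a point): The same for the second lane from the right (rack y = -28 mm).
- lane3 (a point): The same for the third lane from the right (rack y = 28 mm).
- lane4 (a point): The same for the leftmost lane (rack y = 84 mm).
- rod: Locking rod: loose steel rod 12 mm thick and 300 mm long, with a black square grip block 40 mm long and 18 x 18 mm at its middle. Origin: middle of the rod, on its axis; x runs along the rod towards the tip that starts in the sleeve (40 to 46 mm deep). 0.13 to 0.21 kg.
- rod_tip (a point): The end of the rod that starts inside the sleeve (rod x = 150 mm, on the axis).
- rest: Rod rest, fixed, on the right of the rack: plate 170 x 70 x 6 mm with two black notched stands at x = -60 and 60 mm (12 mm thick). Origin: centre of the underside; x along the rod's lying direction, z up. Notches open at the top, 20 mm wide (y), floor at z = 30 mm, cheeks 10 mm thick up to z = 46 mm: a rod lying in both has its axis at z = 36 mm. Either way round is right.
- spacer1: Trial spacer, one of 3 or 4 alike (None if absent), at first flat on the drape left of the rack: steel plate 90 x 44 x 8 mm, upright black grip tab at its rear end. Origin: centre of the plate's underside; x from tab end to nose, z up. Tab 20 mm long (x), 12 mm thick (y), centre at x = -35 mm, up to z = 48 mm. 0.18 to 0.29 kg, nearly all in the plate.
- spacer2: Trial spacer, one of 3 or 4 alike (None if absent), at first flat on the drape left of the rack: steel plate 90 x 44 x 8 mm, upright black grip tab at its rear end. Origin: centre of the plate's underside; x from tab end to nose, z up. Tab 20 mm long (x), 12 mm thick (y), centre at x = -35 mm, up to z = 48 mm. 0.18 to 0.29 kg, nearly all in the plate.
- spacer3: Trial spacer, one of 3 or 4 alike (None if absent), at first flat on the drape left of the rack: steel plate 90 x 44 x 8 mm, upright black grip tab at its rear end. Origin: centre of the plate's underside; x from tab end to nose, z up. Tab 20 mm long (x), 12 mm thick (y), centre at x = -35 mm, up to z = 48 mm. 0.18 to 0.29 kg, nearly all in the plate.
- spacer4: Trial spacer, one of 3 or 4 alike (None if absent), at first flat on the drape left of the rack: steel plate 90 x 44 x 8 mm, upright black grip tab at its rear end. Origin: centre of the plate's underside; x from tab end to nose, z up. Tab 20 mm long (x), 12 mm thick (y), centre at x = -35 mm, up to z = 48 mm. 0.18 to 0.29 kg, nearly all in the plate.
- bowl: Bystander: steel bowl 100 mm wide, 45 mm high, beyond the rod rest. Origin: centre of its underside.
- driver: Bystander: screwdriver 200 mm long with an orange handle, lying across the table behind and left of the rack. Origin: under its middle.
- pot: Bystander: clear pot 60 mm wide, 40 mm high, at the far left. Origin: centre of its underside.
Mind the look-alikes: they are no part of the job. What is shaped like the spacer4 but blue or turquoise is not meant.

How it is judged:
On the way, in this order (a step that is already met when the one before it is completed fails the run):
1. the locking rod is drawn clear of the sleeve (y of rod_tip in the frame of rack above -0.116 m), for 0.1 s.
2. every spacer is under the keeper bar, home in a lane (x of spacer1 in the frame of rack between 0.01 and 0.021 m and z of spacer1 in the frame of rack between 0.003 and 0.0095 m and x of spacer2 in the frame of rack between 0.01 and 0.021 m and z of spacer2 in the frame of rack between 0.003 and 0.0095 m and x of spacer3 in the frame of rack between 0.01 and 0.021 m and z of spacer3 in the frame of rack between 0.003 and 0.0095 m and x of spacer4 in the frame of rack between 0.01 and 0.021 m and z of spacer4 in the frame of rack between 0.003 and 0.0095 m), for 0.2 s.
At the end, for the whole second after the job is handed in: Every spacer present lies flat on the lane floor under the keeper bar, its nose within 5 mm of the back stop, square to within 0.12 rad; the rod lies in both notches of the rest, its middle within 30 mm of the rest's middle along the rest; all at rest (all of step 2 and y of spacer1 in the frame of rack between -0.1 and 0.1 m and angle between the x axis of each of spacer1, spacer2, spacer3, spacer4 and the x axis of rack, either way round below 0.12 rad and angle between each of spacer1, spacer2, spacer3, spacer4's own z axis and vertical below 0.12 rad and linear speed of each of spacer1, spacer2, spacer3, spacer4 below 0.02 m/s and y of spacer2 in the frame of rack between -0.1 and 0.1 m and y of spacer3 in the frame of rack between -0.1 and 0.1 m and y of spacer4 in the frame of rack between -0.1 and 0.1 m and x of rod in the frame of rest between -0.03 and 0.03 m and y of rod in the frame of rest between -0.008 and 0.008 m and z of rod in the frame of rest between 0.031 and 0.041 m and angle between the x axis of rod and the x axis of rest, either way round below 0.12 rad and linear speed of rod below 0.03 m/s); the robot touches nothing.
It fails at once if the bowl is pushed more than 30 mm from its place (distance of bowl from where it was at the start of the episode above 0.03 m).
It fails at once if the driver is pushed more than 30 mm from its place (distance of driver from where it was at the start of the episode above 0.03 m).
It fails at once if the pot is pushed more than 30 mm from its place (distance of pot from where it was at the start of the episode above 0.03 m).
Of spacer1, spacer2, spacer3, spacer4 only 3 to 4 are there at a start; the rules pass over those that are not, and their reading is None.
At some moment in a run one of spacer1, spacer2, spacer3, spacer4 may be knocked a few centimetres aside while the robot is not near it.
Once in a run the grip may slacken for a moment while it holds something.
It also fails if it takes over 210 s, if anything falls off the work surface, if the arm or the gripper's body presses on something with over 40 N, if the wrist force passes 120 N, or if a joint passes its speed limit or range.

ROBOT

A 7-joint arm with a two-finger parallel gripper is mounted at the origin on the work surface. World frame = base frame: x ahead of the robot, y to its left, z up, the work surface at z = 0. Lengths are in m, angles in rad, forces in N, time in s.
With the tool pointing down it reaches from about 0.4 to 0.875 m from the base axis. Payload 6.5 kg.
Tool frame: the origin (TCP) lies at the very end of the fingers, on their centre line; the grasp point (between the pads) lies ctrl.grip_point_offset behind it (ctrl.grip_point_offset is the distance from the TCP to the grasp point, in m); z points along the fingers, y is the direction in which the jaws open and shut (so a half turn about z gives the same grasp; the last joint's range is limited). The gripper opens to 88 mm and grips with 3 to 60 N. Pads are 18 mm wide; open, the fingers measure 123 mm over their backs; the gripper's body (75 mm by 187 mm) begins 45 mm behind the grasp point.
Start: joints at [1.112, 0.536, -0.004, 1.538, 0.003, 1.067, -0.071], TCP at [0.249, -0.6, 0.239] pointing down, gripper open.
Joint ranges: [-2.7, 2.7], [-0.37, 2.16], [-1.27, 1.26], [0.24, 2.4], [-1.31, 4.45], [0.19, 1.91], [-2.76, 2.76]. Speed limits (rad/s): [2.39, 2.39, 3.14, 3.14, 3.14, 3.14, 3.14].

INTERFACE

Orientations are given as a unit quaternion [x, y, z, w].
In Python, from bench import ctrl gives the robot as it stands.
- The arm moves only by the shell command python3 -m inch 'ROWS' [FORCE]. ROWS is JSON, a list that holds one entry, the list of rows, each a list of 7 numbers: the shift along the tool's x, y, z in m, then the turn, a rotation vector about the tool's x, y, z in rad, then the opening, from 0 (shut) to 1 (fully open). In form: [[[x, y, z, rx, ry, rz, gripper], ...]]. A call has exactly 10 rows; each row shifts and turns the pose as measured when the row begins, along the tool's axes as they then stand; what a row does not reach is not made up. A row lasts 1/10 s, in which the tool goes at most 50 mm and 8.59 degrees, less where a joint would pass 70% of its speed; a pose out of reach is approached as far as the arm can. A call with a gripper value outside its range is refused whole. The fingers move at their own pace and stop on an object; FORCE is the grip in N (left out, the last holds). Time passes only in rows, so rows that do not move let the fingers close, or fill a call up. It gives the time, the measured TCP pose, the force and the opening at its end, in the units of the state.
- ctrl.observe(): the state, without advancing time (a new reading comes with each control period).
- ctrl.grab_frame(name): name is "scene" or "top" or "wrist"; returns the picture (384x512x3 uint8, blue, green, red); there is no depth.
- ctrl.get_calibration(name): a dict with "fov_y" (degrees; the focal length in pixels is half the picture's height over the tangent of half this angle, whatever the lens; pixels are square), "cx", "cy" (the principal point, pixels), "k1" (the pictures are not rectified: a ray, as slopes to the right and down, at radius r is drawn at 1 + k1 r^2 times it, then the intrinsics apply), "origin" and "orientation" of the camera in the world; the wrist camera has in their place "T_tool_cam" (4x4, takes a point from camera to tool coordinates, whose origin is the TCP and whose axes are the flange's). Camera axes: x right, y down, z forward; pixel columns grow to the right and rows downward; lengths in m; the calibration is good to about 2 mm. A picture is of the moment at which its call begins: read the wrist's pose just before it. get_calibration takes no time and is no camera call.
- ctrl.job_done(): hands the job in, once; it reports no verdict.
Trained networks look in the newest picture that a camera, given by its name, has taken for a name from the list of things; names that differ only in an ending like _2 or _b are one class to them, and where a whole thing is asked for, a point or a joint stands for the part that bears it (a point fixed in the world has none). Each returns a list of dicts, best first, with "conf" (0 to 1); they miss things now and then, are a little off and sometimes report something else, mostly with a low value. They report only what shows in the picture. A call takes as long as a camera call. They do not tell look-alikes from the thing itself.
- ctrl.find_in(camera, label): "at" ([column, row] in pixels, amid what is visible of it).
The state is a dict: "time_s": time; "q": joint angles; "dq": joint speeds; "joint_torque": joint torques, N m; "tcp_pos": TCP position; "eef_rot": TCP orientation; "wrist_force": force on the tool from outside, world axes, zero at the start; "moment": the same for the moment, N m; "opening": finger opening in m.
Only numpy, scipy, OpenCV 4.12 (cv2) and the standard library are available. Lean on these libraries where they do the work, as an engineer would, in place of code of your own. Each camera call takes 0.05 s, during which the arm holds its last target.

## Working session

There is one attempt and no reset: what is moved stays moved. The work goes in short steps, Python scripts to look and compute and a shell command to move; the robot and the scene stay as the last step left them, time stands still between calls to the robot, and variables do not carry over. Pictures are saved under pics/ and viewed, and the job is handed in when it is done.

```bash
ls; mkdir -p pics
cat > h.py <<'E'
import numpy as np, cv2, json
from bench import ctrl
from scipy.spatial.transform import Rotation as R
E
python3 - <<'E'
from h import *
s=ctrl.observe();print(s)
print(ctrl.grip_point_offset)
for c in ["scene","top","wrist"]:
    im=ctrl.grab_frame(c);cv2.imwrite(f"pics/{c}0.png",im);print(c,ctrl.get_calibration(c))
E
```

```text
pics
{'time_s': 0.0, 'q': array([ 1.11181098,  0.53716047, -0.00444254,  1.53883345,  0.00260203,
        1.06731956, -0.07120216]), 'dq': array([-7.78620911e-05,  1.65226146e-03,  9.72319427e-04, -1.45263536e-03,
        1.03896617e-03,  6.80634258e-04, -2.06595887e-03]), 'joint_torque': array([-7.99710888e-04, -5.70973814e+01,  9.90342535e-01, -2.51602811e+01,
       -5.62637905e-02,  1.77728041e-02,  1.65850784e-04]), 'tcp_pos': array([ 0.24855091, -0.59994706,  0.23785822]), 'eef_rot': array([ 9.80769280e-01,  1.95168859e-01, -2.28581773e-04, -8.26501367e-04]), 'wrist_force': array([ 0.49293263, -0.391475  , -0.02457225]), 'moment': array([ 0.03826943, -0.00384953,  0.01416384]), 'opening': 0.08818717489062304}
0.0187
scene {'fov_y': 43.553142930557854, 'cx': 256.1441089648038, 'cy': 191.50316128035885, 'k1': -0.19547434763194196, 'origin': array([1.29872612, 1.05391888, 1.00801309]), 'orientation': array([ 0.28279244,  0.8479363 , -0.42763044, -0.13477638])}
top {'fov_y': 55.20548066103295, 'cx': 251.04615087714902, 'cy': 195.59162322324494, 'k1': -0.12025877745786771, 'origin': array([4.87460164e-01, 6.57479865e-04, 1.21734744e+00]), 'orientation': array([ 0.70989967, -0.70330609,  0.01802185, -0.03283606])}
wrist {'fov_y': 71.69389421703093, 'cx': 255.15607199780308, 'cy': 189.72725747438795, 'k1': -0.01325349658843939, 'T_tool_cam': array([[-4.91842699e-04, -9.54057331e-01, -2.99623710e-01,
         7.72503644e-02],
       [ 9.99999814e-01, -3.61307646e-04, -4.91063942e-04,
        -4.75699620e-06],
       [ 3.60246816e-04, -2.99623895e-01,  9.54057331e-01,
        -1.45941688e-01],
       [ 0.00000000e+00,  0.00000000e+00,  0.00000000e+00,
         1.00000000e+00]])}
```

View pics/top0.png

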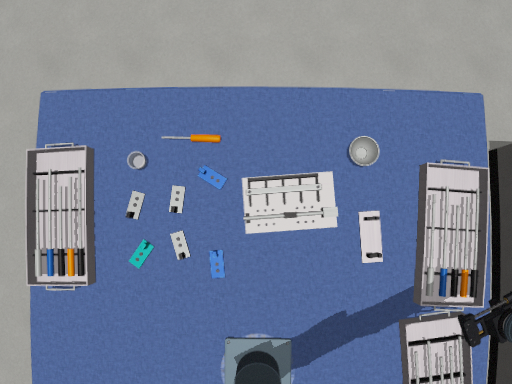

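View pics/scene0.png

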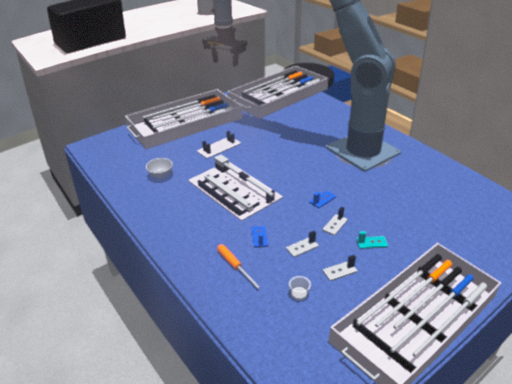

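```bash
cat >> h.py <<'E'
def campose(cam,s=None):
    c=ctrl.get_calibration(cam)
    if cam=="wrist":
        s=s or ctrl.observe()
        T=np.eye(4);T[:3,:3]=R.from_quat(s['eef_rot']).as_matrix();T[:3,3]=s['tcp_pos']
        return c,T@np.array(c['T_tool_cam'])
    T=np.eye(4);T[:3,:3]=R.from_quat(c['orientation']).as_matrix();T[:3,3]=c['origin'];return c,T
def ray(cam,px,s=None):
    c,T=campose(cam,s);f=192/np.tan(np.radians(c['fov_y']/2))
    d=np.array([(px[0]-c['cx'])/f,(px[1]-c['cy'])/f]);u=d.copy()
    for _ in range(30): u=d/(1+c['k1']*(u@u))
    return T[:3,3],T[:3,:3]@np.array([u[0],u[1],1.])
def onz(cam,px,z,s=None):
    o,d=ray(cam,px,s);return o+d*(z-o[2])/d[2]
def proj(cam,P,s=None):
    c,T=campose(cam,s);f=192/np.tan(np.radians(c['fov_y']/2))
    p=(np.asarray(P)-T[:3,3])@T[:3,:3];u=p[...,:2]/p[...,2:]
    r2=(u**2).sum(-1,keepdims=True);return u*(1+c['k1']*r2)*f+[c['cx'],c['cy']]
E
python3 - <<'E'
from h import *
for n in ["rack","keeper_bar","sleeve_mouth","saddle","rod","rest","spacer1","bowl","driver","pot"]:
    for cam in ["top"]:
        r=ctrl.find_in(cam,n)
        print(n,[(np.round(d['at'],1).tolist(),round(d['conf'],2),np.round(onz(cam,d['at'],0.01),3)[:2].tolist()) for d in r])
E
```

```text
rack [([290.1, 199.7], 0.66, [0.562, -0.102])]
keeper_bar [([291.7, 201.8], 0.86, [0.555, -0.108])]
sleeve_mouth [([293.9, 198.1], 0.76, [0.567, -0.115]), ([178.3, 197.3], 0.44, [0.567, 0.268])]
saddle [([292.5, 201.1], 0.79, [0.557, -0.11])]
rod [([280.2, 215.3], 0.51, [0.51, -0.07]), ([288.4, 200.0], 0.42, [0.561, -0.097])]
rest [([369.3, 237.2], 0.62, [0.44, -0.365]), ([137.2, 158.0], 0.32, [0.699, 0.414])]
spacer1 [([182.5, 242.5], 0.81, [0.417, 0.251]), ([177.5, 198.0], 0.77, [0.564, 0.271]), ([208.1, 177.2], 0.75, [0.634, 0.17]), ([132.2, 202.9], 0.64, [0.546, 0.425]), ([290.7, 201.1], 0.6, [0.557, -0.104]), ([140.4, 256.2], 0.59, [0.369, 0.393])]
bowl [([363.5, 148.7], 0.6, [0.735, -0.349])]
driver [([290.3, 205.3], 0.74, [0.543, -0.103]), ([284.7, 214.5], 0.62, [0.513, -0.085]), ([207.1, 138.2], 0.5, [0.766, 0.176])]
pot [([135.5, 157.4], 0.58, [0.701, 0.42])]
```

The top view shows 3 white spacers near (135,205), (178,200) and (180,245). The blue and turquoise ones at (212,177), (217,263) and (141,253) are decoys. The rack is at (290,203), the rod runs along row ~214 and the rest is at (370,237).

Run:
```python
import cv2
im=cv2.imread('pics/top0.png')
cv2.imwrite('pics/t_rack.png',cv2.resize(im[155:275,232:392],None,fx=5,fy=5,interpolation=cv2.INTER_CUBIC))
cv2.imwrite('pics/t_sp.png',cv2.resize(im[165:285,112:262],None,fx=5,fy=5,interpolation=cv2.INTER_CUBIC))
```

```text
(no output)
```

View pics/t_rack.png

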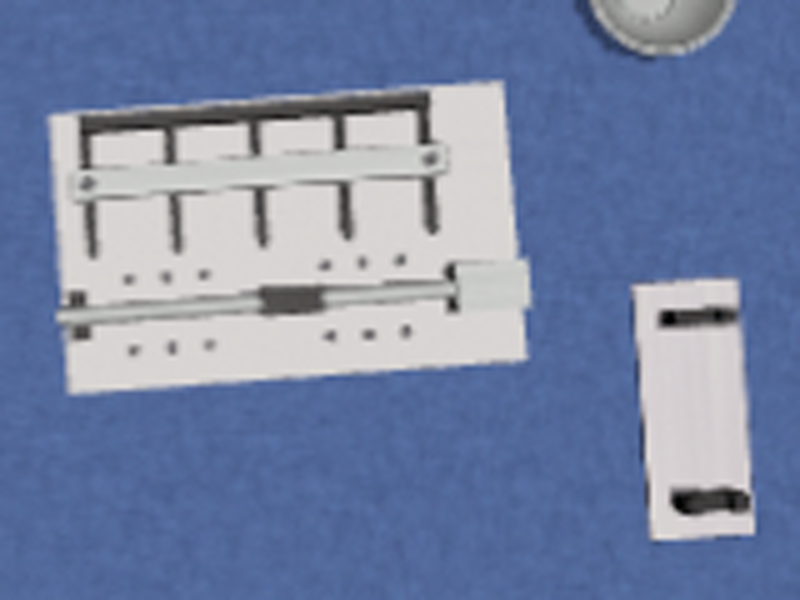

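View pics/t_sp.png

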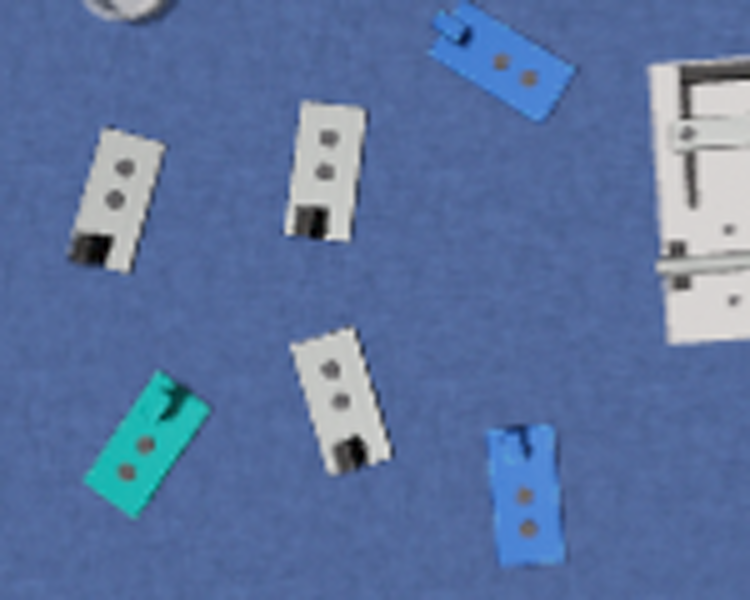

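```bash
cat >> h.py <<'E'
def fit2(P,Q):
    "2D rigid: model P -> world Q; returns yaw,t,rms"
    P=np.array(P,float);Q=np.array(Q,float)[:,:2];p0=P.mean(0);q0=Q.mean(0)
    a=P-p0;b=Q-q0
    th=np.arctan2((a[:,0]*b[:,1]-a[:,1]*b[:,0]).sum(),(a*b).sum())
    M=np.array([[np.cos(th),-np.sin(th)],[np.sin(th),np.cos(th)]]);t=q0-M@p0
    return th,t,np.abs(P@M.T+t-Q).max()
E
python3 - <<'E'
from h import *
def up(pts,ox,oy): return [((x+.5)/5-.5+ox,(y+.5)/5-.5+oy) for x,y in pts]
def go(n,pts,ox,oy,z,model):
    print(n,fit2(model,[onz("top",p,z) for p in up(pts,ox,oy)]))
go("rack",[(50,115),(503,82),(527,360),(70,394)],232,155,.006,[(.075,.134),(.075,-.168),(-.11,-.168),(-.11,.134)])
go("rest",[(633,286),(738,280),(756,533),(651,540)],232,155,.006,[(.085,.035),(.085,-.035),(-.085,-.035),(-.085,.035)])
m=[(.045,.022),(.045,-.022),(-.045,-.022),(-.045,.022)]
go("A",[(103,128),(165,147),(130,272),(70,258)],112,165,.008,m)
go("B",[(303,101),(367,109),(350,242),(286,237)],112,165,.008,m)
go("C",[(291,346),(353,327),(392,458),(330,474)],112,165,.008,m)
E
```

```text
rack (np.float64(0.0819812202008368), array([ 0.57050407, -0.08145543]), np.float64(0.00025870752404175135))
rest (np.float64(0.0674533190872322), array([ 0.44235662, -0.37038917]), np.float64(0.001246782777392541))
A (np.float64(-0.23960034547004277), array([0.54003196, 0.41623115]), np.float64(0.001731676286503614))
B (np.float64(-0.10082000454940575), array([0.56093726, 0.27340867]), np.float64(0.0009776757529615931))
C (np.float64(0.30969071155929495), array([0.40926429, 0.26016668]), np.float64(0.0014175110730871299))
```

```bash
cat >> h.py <<'E'
RACK=(0.5705,-0.0815,0.082); REST=(0.4424,-0.3704,0.0675)
def w(fr,x,y):
    c,s=np.cos(fr[2]),np.sin(fr[2]);return np.array([fr[0]+c*x-s*y,fr[1]+s*x+c*y])
def inv(fr,p):
    c,s=np.cos(fr[2]),np.sin(fr[2]);d=np.array(p[:2])-fr[:2];return np.array([c*d[0]+s*d[1],-s*d[0]+c*d[1]])
def plan(xyz,yyaw,n=9,s=None):
    "rows to bring TCP to xyz with tool y at world yaw yyaw (mod pi), tool down"
    s=s or ctrl.observe();M=R.from_quat(s['eef_rot'])
    m=M.as_matrix();cur=np.arctan2(m[1,1],m[0,1])
    d=(yyaw-cur+np.pi/2)%np.pi-np.pi/2
    y=cur+d
    Rt=R.from_matrix(np.array([[-np.sin(y),np.cos(y),0],[np.cos(y),np.sin(y),0],[0,0,-1]]).T) if 0 else None
    Y=np.array([np.cos(y),np.sin(y),0]);Z=np.array([0,0,-1.]);X=np.cross(Y,Z)
    Rt=R.from_matrix(np.array([X,Y,Z]).T)
    rv=(M.inv()*Rt).as_rotvec(); dp=np.array(xyz)-s['tcp_pos']
    print("cur",s['time_s'],np.round(s['tcp_pos'],4),"yyaw %.3f"%cur,"tgt dyaw %.3f"%d,"dp",np.round(dp,4),"tool-frame shift",np.round(M.inv().apply(dp),4),"rv",np.round(rv,4))
    Mc=M
    for i in range(n):
        print(np.round(np.r_[Mc.inv().apply(dp/n),rv/n],4).tolist())
        Mc=Mc*R.from_rotvec(rv/n)
E
python3 - <<'E'
from h import *
p=((292+.5)/5-.5+232,(299+.5)/5-.5+155); q=onz("top",p,.047); print(q,inv(RACK,q))
t=w(RACK,-.06,inv(RACK,q)[1]);plan([t[0],t[1],.16],RACK[2],16)
E
```

```text
[ 0.51275064 -0.09897955  0.047     ] [-0.05898704 -0.01269068]
cur 0.65 [ 0.2488 -0.6005  0.2387] yyaw -1.178 tgt dyaw 1.260 dp [ 0.263   0.5014 -0.0787] tool-frame shift [ 0.4349 -0.3626  0.0787] rv [-0.00e+00  1.00e-04 -1.26e+00]
[0.0272, -0.0227, 0.0049, -0.0, 0.0, -0.0787]
[0.0289, -0.0205, 0.0049, -0.0, 0.0, -0.0787]
[0.0304, -0.0181, 0.0049, -0.0, 0.0, -0.0787]
[0.0317, -0.0157, 0.0049, -0.0, 0.0, -0.0787]
[0.0329, -0.0131, 0.0049, -0.0, 0.0, -0.0787]
[0.0338, -0.0105, 0.0049, -0.0, 0.0, -0.0787]
[0.0345, -0.0078, 0.0049, -0.0, 0.0, -0.0787]
[0.035, -0.0051, 0.0049, -0.0, 0.0, -0.0787]
[0.0353, -0.0023, 0.0049, -0.0, 0.0, -0.0787]
[0.0354, 0.0005, 0.0049, -0.0, 0.0, -0.0787]
[0.0352, 0.0033, 0.0049, -0.0, 0.0, -0.0787]
[0.0349, 0.006, 0.0049, -0.0, 0.0, -0.0787]
[0.0343, 0.0088, 0.0049, -0.0, 0.0, -0.0787]
[0.0335, 0.0114, 0.0049, -0.0, 0.0, -0.0787]
[0.0325, 0.014, 0.0049, -0.0, 0.0, -0.0787]
[0.0313, 0.0165, 0.0049, -0.0, 0.0, -0.0787]
```

```bash
python3 -m inch '[[[0.027,-0.023,0.005,0,0,-0.079,0.5],[0.029,-0.02,0.005,0,0,-0.079,0.5],[0.03,-0.018,0.005,0,0,-0.079,0.5],[0.032,-0.016,0.005,0,0,-0.079,0.5],[0.033,-0.013,0.005,0,0,-0.079,0.5],[0.034,-0.01,0.005,0,0,-0.079,0.5],[0.034,-0.008,0.005,0,0,-0.079,0.5],[0.035,-0.005,0.005,0,0,-0.079,0.5],[0.035,-0.002,0.005,0,0,-0.079,0.5],[0.035,0,0.005,0,0,-0.079,0.5]]]'
python3 - <<'E'
from h import *
print(ctrl.observe()['q'])
plan(np.r_[w(RACK,-.06,-.0127),.16],RACK[2],8)
E
```

```text
time_s: 1.65
tcp_pos: [0.4118, -0.2821, 0.1875]
eef_rot: [0.824, 0.566, -0.002, 0.004]
wrist_force: [0.2, -0.5, -0.2]
opening: 0.0441
[ 0.74334367  0.36394861 -0.28823678  1.96985384  0.14839126  0.82128163
  0.00443464]
cur 1.65 [ 0.4118 -0.2821  0.1875] yyaw -0.368 tgt dyaw 0.450 dp [ 0.1     0.183  -0.0275] tool-frame shift [0.2069 0.0273 0.0261] rv [ 0.0032  0.0086 -0.4497]
[0.0259, 0.0034, 0.0033, 0.0004, 0.0011, -0.0562]
[0.0256, 0.0049, 0.0033, 0.0004, 0.0011, -0.0562]
[0.0253, 0.0063, 0.0033, 0.0004, 0.0011, -0.0562]
[0.0249, 0.0077, 0.0033, 0.0004, 0.0011, -0.0562]
[0.0244, 0.0091, 0.0034, 0.0004, 0.0011, -0.0562]
[0.0239, 0.0105, 0.0034, 0.0004, 0.0011, -0.0562]
[0.0233, 0.0118, 0.0034, 0.0004, 0.0011, -0.0562]
[0.0225, 0.0131, 0.0034, 0.0004, 0.0011, -0.0562]
```

```bash
python3 -m inch '[[[0.026,0.003,0.003,0,0.001,-0.056,0.5],[0.026,0.005,0.003,0,0.001,-0.056,0.5],[0.025,0.006,0.003,0,0.001,-0.056,0.5],[0.025,0.008,0.003,0,0.001,-0.056,0.5],[0.024,0.009,0.003,0,0.001,-0.056,0.5],[0.024,0.01,0.003,0,0.001,-0.056,0.5],[0.023,0.012,0.003,0,0.001,-0.056,0.5],[0.022,0.013,0.003,0,0.001,-0.056,0.5],[0,0,0,0,0,0,0.5],[0,0,0,0,0,0,0.5]]]'
python3 - <<'E'
from h import *
plan(np.r_[w(RACK,-.06,-.0127),.1],RACK[2],4)
im=ctrl.grab_frame("wrist");cv2.imwrite("pics/w1.png",im)
E
```

```text
time_s: 2.65
tcp_pos: [0.5157, -0.0861, 0.1635]
eef_rot: [0.668, 0.744, 0.003, 0.003]
wrist_force: [-0.2, -0.3, -1.0]
opening: 0.0438
cur 2.65 [ 0.5157 -0.0861  0.1635] yyaw 0.108 tgt dyaw -0.026 dp [-0.004  -0.013  -0.0635] tool-frame shift [-0.0124 -0.0059  0.0635] rv [0.0077 0.001  0.0259]
[-0.0031, -0.0015, 0.0159, 0.0019, 0.0002, 0.0065]
[-0.0031, -0.0014, 0.0159, 0.0019, 0.0002, 0.0065]
[-0.0031, -0.0014, 0.0159, 0.0019, 0.0002, 0.0065]
[-0.0031, -0.0013, 0.0159, 0.0019, 0.0002, 0.0065]
```

View pics/w1.png

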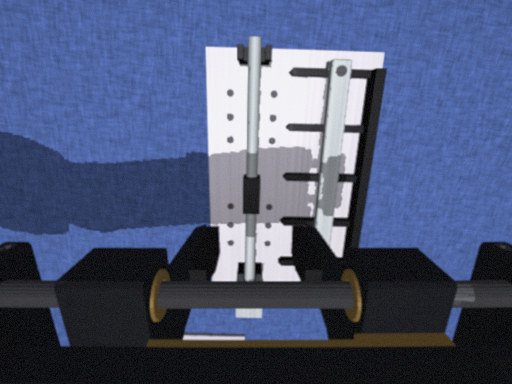

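The wrist view shows the grip block at (251,194), with corners about (243-260, 176-213). The rack is in line with the picture and the fingers are below. I'll check the estimate against the wrist camera.

Run:
```python
from h import *
s=ctrl.observe()
for px in [(251.5,177),(251.5,213)]:
    q=onz("wrist",px,.047,s);print(q,inv(RACK,q))
for px,m in [((206,47),(-.11,.134)),((383,53),(.075,.134))]:
    q=onz("wrist",px,.006,s);print(q,inv(RACK,q),m)
for m,z in [((-.024,0),.016),((-.024,56e-3),.016),((-.024,.112),.016)]:
    print(proj("wrist",np.r_[w(RACK,*m),z],s))
```

```text
[ 0.5116036  -0.07761527  0.047     ] [-0.05838032  0.00869577]
[ 0.51568259 -0.11698521  0.047     ] [-0.05753974 -0.03087599]
[0.45185135 0.04385855 0.006     ] [-0.10798209  0.13465562] (-0.11, 0.134)
[0.63472251 0.05855047 0.006     ] [0.07547799 0.13431954] (0.075, 0.134)
[281.54833969 178.13977446]
[284.38797671 128.04959553]
[287.53908742  71.95044484]
```

```bash
python3 -m inch '[[[-0.003,-0.001,0.016,0.002,0,0.006,0.5],[-0.003,-0.001,0.016,0.002,0,0.006,0.5],[-0.003,-0.001,0.016,0.002,0,0.006,0.5],[-0.003,-0.001,0.016,0.002,0,0.006,0.5],[0,0,0.012,0,0,0,0.5],[0,0,0.012,0,0,0,0.5],[0,0,0.012,0,0,0,0.5],[0,0,0.012,0,0,0,0.5],[0,0,0.01,0,0,0,0.5],[0,0,0,0,0,0,0.5]]]'
python3 - <<'E'
from h import *
plan(np.r_[w(RACK,-.059,-.0115),.02],RACK[2],4)
E
```

```text
time_s: 3.7
tcp_pos: [0.5126, -0.1078, 0.0374]
eef_rot: [0.682, 0.731, -0.001, 0.003]
wrist_force: [-0.1, 0.6, 0.4]
opening: 0.0441
cur 3.7 [ 0.5126 -0.1078  0.0374] yyaw 0.069 tgt dyaw 0.013 dp [ 0.0001  0.01   -0.0174] tool-frame shift [0.0101 0.0007 0.0174] rv [ 0.0026  0.0065 -0.0133]
[0.0025, 0.0002, 0.0043, 0.0006, 0.0016, -0.0033]
[0.0025, 0.0002, 0.0043, 0.0006, 0.0016, -0.0033]
[0.0025, 0.0002, 0.0044, 0.0006, 0.0016, -0.0033]
[0.0025, 0.0002, 0.0044, 0.0006, 0.0016, -0.0033]
```

```bash
python3 -m inch '[[[0.002,0,0.004,0.001,0.001,-0.003,0.5],[0.003,0,0.004,0.001,0.001,-0.003,0.5],[0.002,0,0.004,0.001,0.001,-0.003,0.5],[0.002,0,0.004,0,0.001,-0.003,0.5],[0,0,0,0,0,0,0.5],[0,0,0,0,0,0,0.1],[0,0,0,0,0,0,0],[0,0,0,0,0,0,0],[0,0,0,0,0,0,0],[0,0,0,0,0,0,0]]]' 45
python3 - <<'E'
from h import *
plan(np.r_[w(RACK,-.059,-.0115),.02],RACK[2],4)
print(ctrl.observe()['wrist_force'])
E
```

```text
time_s: 4.7
tcp_pos: [0.5132, -0.0977, 0.0213]
eef_rot: [0.677, 0.736, -0.0, 0.002]
wrist_force: [0.5, -0.4, -1.2]
opening: 0.0174
cur 4.7 [ 0.5132 -0.0977  0.0213] yyaw 0.082 tgt dyaw -0.000 dp [-0.0006 -0.0001 -0.0013] tool-frame shift [ 0.     -0.0006  0.0013] rv [0.0019 0.0025 0.0004]
[0.0, -0.0002, 0.0003, 0.0005, 0.0006, 0.0001]
[0.0, -0.0002, 0.0003, 0.0005, 0.0006, 0.0001]
[-0.0, -0.0002, 0.0003, 0.0005, 0.0006, 0.0001]
[-0.0, -0.0002, 0.0003, 0.0005, 0.0006, 0.0001]
[ 0.49608402 -0.38721699 -1.18312269]
```

```bash
python3 -m inch '[[[0,0,-0.001,0,0,0,0],[0.004,0,0,0,0,0,0],[0.008,0,0,0,0,0,0],[0.008,0,0,0,0,0,0],[0.008,0,0,0,0,0,0],[0.008,0,0,0,0,0,0],[0.008,0,0,0,0,0,0],[0.008,0,0,0,0,0,0],[0.008,0,0,0,0,0,0],[0,0,0,0,0,0,0]]]' 45
python3 - <<'E'
from h import *
s=ctrl.observe();print(inv(RACK,s['tcp_pos']),s['tcp_pos'])
plan(np.r_[w(RACK,-.059,.065),.022],RACK[2],4)
im=ctrl.grab_frame("top");cv2.imwrite("pics/t2.png",cv2.resize(im[155:275,232:392],None,fx=5,fy=5,interpolation=cv2.INTER_CUBIC))
E
```

```text
time_s: 5.7
tcp_pos: [0.5073, -0.0307, 0.0221]
eef_rot: [0.677, 0.736, 0.0, 0.001]
wrist_force: [-0.0, 0.7, -2.0]
opening: 0.0174
[-0.05881464  0.05581672] [ 0.50731114 -0.03068823  0.02206318]
cur 5.7 [ 0.5073 -0.0307  0.0221] yyaw 0.085 tgt dyaw -0.003 dp [-0.0009  0.0091 -0.0001] tool-frame shift [ 0.0092 -0.0002  0.0001] rv [0.0014 0.0012 0.0027]
[0.0023, -0.0, 0.0, 0.0003, 0.0003, 0.0007]
[0.0023, -0.0, 0.0, 0.0003, 0.0003, 0.0007]
[0.0023, -0.0, 0.0, 0.0003, 0.0003, 0.0007]
[0.0023, -0.0, 0.0, 0.0003, 0.0003, 0.0007]
```

View pics/t2.png

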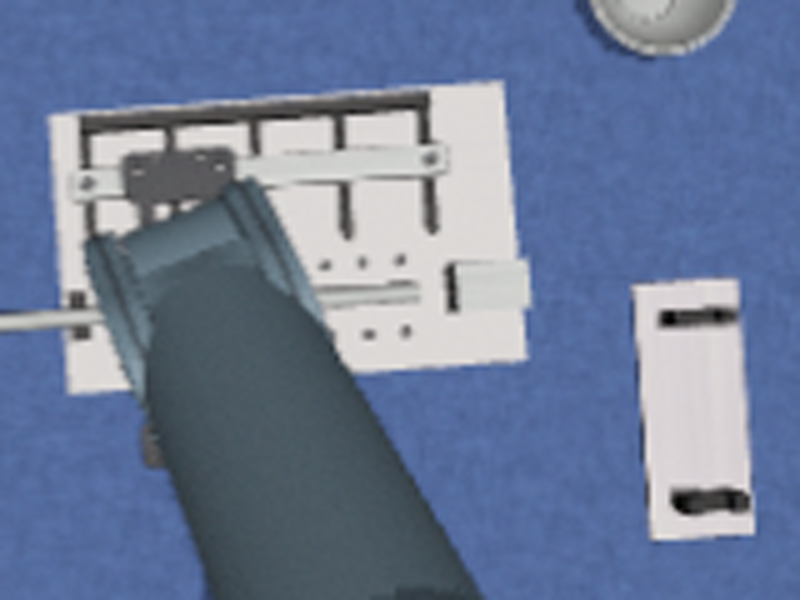

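```bash
python3 -m inch '[[[0,0,-0.015,0,0,0,0],[0,0,-0.025,0,0,0,0],[0,0,-0.03,0,0,0,0],[0,0,-0.03,0,0,0,0],[0,0,-0.03,0,0,0,0],[0,0,0,0,0,0.08,0],[0,0,0,0,0,0.12,0],[0,0,0,0,0,0.12,0],[0,0,0,0,0,0.12,0],[0,0,0,0,0,0.12,0]]]' 45
python3 - <<'E'
from h import *
print(ctrl.observe()['q'])
plan(np.r_[w(REST,0,0),.15],REST[2]-np.pi/2,12)
E
```

```text
time_s: 6.75
tcp_pos: [0.5074, -0.0372, 0.1674]
eef_rot: [0.861, 0.508, 0.002, 0.004]
wrist_force: [-0.9, 0.7, -1.3]
opening: 0.0172
[ 0.22195704  0.41026362 -0.29595619  1.96187593  0.17156172  0.78624955
 -0.67598007]
cur 6.75 [ 0.5074 -0.0372  0.1674] yyaw -0.504 tgt dyaw -0.999 dp [-0.065  -0.3332 -0.0174] tool-frame shift [-0.3231  0.104   0.0183] rv [ 0.0075 -0.0036  0.999 ]
[-0.0269, 0.0087, 0.0015, 0.0006, -0.0003, 0.0833]
[-0.0261, 0.0109, 0.0015, 0.0006, -0.0003, 0.0833]
[-0.0251, 0.013, 0.0015, 0.0006, -0.0003, 0.0833]
[-0.0239, 0.0151, 0.0015, 0.0006, -0.0003, 0.0833]
[-0.0226, 0.017, 0.0015, 0.0006, -0.0003, 0.0833]
[-0.0211, 0.0188, 0.0015, 0.0006, -0.0003, 0.0833]
[-0.0195, 0.0205, 0.0015, 0.0006, -0.0003, 0.0833]
[-0.0177, 0.0221, 0.0015, 0.0006, -0.0003, 0.0833]
[-0.0158, 0.0235, 0.0015, 0.0006, -0.0003, 0.0833]
[-0.0138, 0.0247, 0.0015, 0.0006, -0.0003, 0.0833]
[-0.0117, 0.0258, 0.0015, 0.0006, -0.0003, 0.0833]
[-0.0095, 0.0266, 0.0015, 0.0006, -0.0003, 0.0833]
```

```bash
python3 -m inch '[[[-0.027,0.009,0.001,0,0,0.083,0],[-0.026,0.011,0.001,0,0,0.083,0],[-0.025,0.013,0.001,0,0,0.083,0],[-0.024,0.015,0.001,0,0,0.083,0],[-0.023,0.017,0.001,0,0,0.083,0],[-0.021,0.019,0.001,0,0,0.083,0],[-0.019,0.02,0.001,0,0,0.083,0],[-0.018,0.022,0.001,0,0,0.083,0],[-0.016,0.023,0.001,0,0,0.083,0],[-0.014,0.025,0.001,0,0,0.083,0]]]' 45
python3 - <<'E'
from h import *
plan(np.r_[w(REST,0,0),.13],REST[2]-np.pi/2,5)
E
```

```text
time_s: 7.75
tcp_pos: [0.4469, -0.3228, 0.169]
eef_rot: [0.995, 0.101, 0.009, 0.002]
wrist_force: [0.6, -1.2, -1.7]
opening: 0.0172
cur 7.75 [ 0.4469 -0.3228  0.169 ] yyaw -1.369 tgt dyaw -0.135 dp [-0.0045 -0.0476 -0.039 ] tool-frame shift [-0.0146  0.0455  0.039 ] rv [ 0.0039 -0.0176  0.1348]
[-0.0029, 0.0091, 0.0078, 0.0008, -0.0035, 0.027]
[-0.0026, 0.0092, 0.0078, 0.0008, -0.0035, 0.027]
[-0.0024, 0.0093, 0.0078, 0.0008, -0.0035, 0.027]
[-0.0021, 0.0093, 0.0078, 0.0008, -0.0035, 0.027]
[-0.0018, 0.0094, 0.0078, 0.0008, -0.0035, 0.027]
```

```bash
python3 -m inch '[[[-0.003,0.007,0.008,0.001,-0.003,0.024,0],[-0.002,0.008,0.008,0.001,-0.003,0.024,0],[-0.002,0.009,0.008,0.001,-0.003,0.024,0],[-0.002,0.009,0.008,0.001,-0.003,0.024,0],[-0.001,0.008,0.008,0,-0.003,0.02,0],[0,0,0,0,0,0,0],[0,0,0,0,0,0,0],[0,0,0,0,0,0,0],[0,0,0,0,0,0,0],[0,0,0,0,0,0,0]]]' 45
python3 - <<'E'
from h import *
plan(np.r_[w(REST,0,0),.10],REST[2]-np.pi/2,5)
im=ctrl.grab_frame("wrist");cv2.imwrite("pics/w3.png",im)
im=ctrl.grab_frame("top");cv2.imwrite("pics/t3.png",cv2.resize(im[155:275,300:460],None,fx=5,fy=5,interpolation=cv2.INTER_CUBIC))
E
```

```text
time_s: 8.75
tcp_pos: [0.4431, -0.3677, 0.1276]
eef_rot: [0.999, 0.039, 0.001, -0.001]
wrist_force: [-0.6, 0.2, -2.1]
opening: 0.0172
cur 8.75 [ 0.4431 -0.3677  0.1276] yyaw -1.493 tgt dyaw -0.011 dp [-0.0007 -0.0027 -0.0276] tool-frame shift [-0.001   0.0027  0.0276] rv [-0.0024 -0.0028  0.0107]
[-0.0002, 0.0005, 0.0055, -0.0005, -0.0006, 0.0021]
[-0.0002, 0.0005, 0.0055, -0.0005, -0.0006, 0.0021]
[-0.0002, 0.0005, 0.0055, -0.0005, -0.0006, 0.0021]
[-0.0002, 0.0005, 0.0055, -0.0005, -0.0006, 0.0021]
[-0.0002, 0.0005, 0.0055, -0.0005, -0.0006, 0.0021]
```

View pics/w3.png

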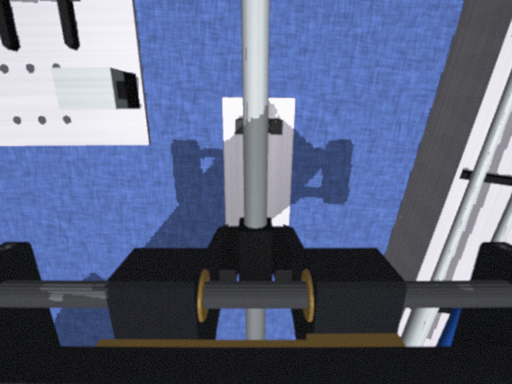

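View pics/t3.png

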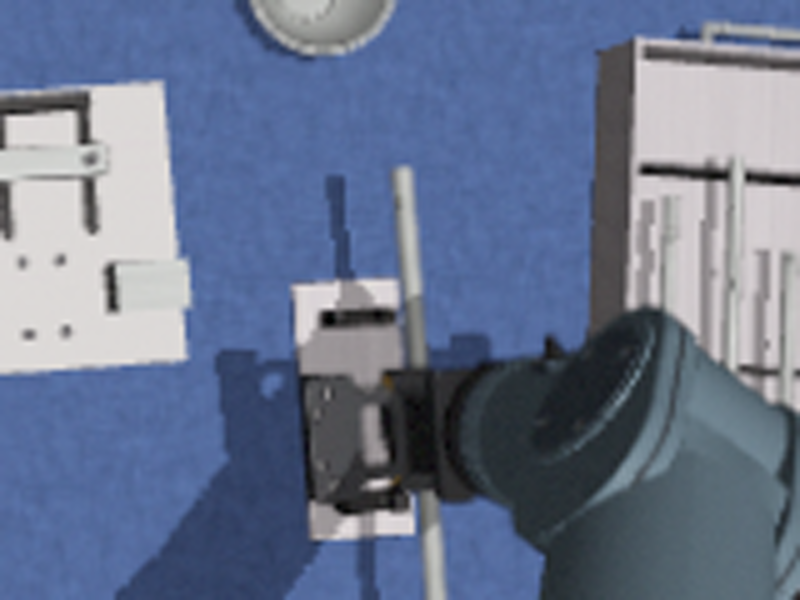

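The wrist view shows the rod running down the middle of the picture (column ~256) over the far stand at (258,127). The rest plate's far corners are at about (222,98) and (296,98). Now a cross-check.

Run:
```python
from h import *
s=ctrl.observe();print(inv(REST,s['tcp_pos']))
for px,z in [((222,98),.006),((296,98),.006),((236,125),.046),((282,125),.046),((249,30),.14),((256.5,210),.14)]:
    q=onz("wrist",px,z,s);print(q,inv(REST,q))
im=cv2.imread("pics/w3.png");cv2.imwrite("pics/w3z.png",cv2.resize(im[80:240,200:320],None,fx=5,fy=5)[:600])
```

```text
[0.00085979 0.0025964 ]
[ 0.5256043  -0.32928825  0.006     ] [0.08578776 0.0354061 ]
[ 0.53108466 -0.39971432  0.006     ] [ 0.08650549 -0.03522923]
[ 0.50424466 -0.34676424  0.046     ] [0.06329803 0.01941059]
[ 0.50723355 -0.38506494  0.046     ] [ 0.06369678 -0.01900449]
[ 0.55239667 -0.35656991  0.14      ] [0.110679   0.00637946]
[ 0.46683706 -0.36670707  0.14      ] [0.02463049 0.00203627]
```

View pics/w3z.png

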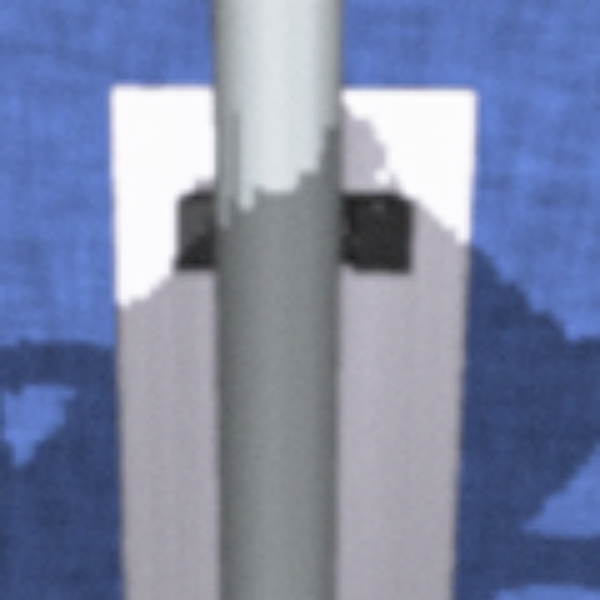

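Run:
```python
from h import *
s=ctrl.observe()
for px,z in [((256,5),.144),((255.5,195),.144)]:
    q=onz("wrist",px,z,s);print(q,inv(REST,q))
plan(np.r_[w(REST,0,0),.05],REST[2]-np.pi/2,7)
```

```text
[ 0.5610432 -0.3590208  0.144    ] [0.11914054 0.00335095]
[ 0.47663512 -0.3654053   0.144     ] [0.03449404 0.00267421]
cur 8.85 [ 0.4431 -0.3678  0.1276] yyaw -1.493 tgt dyaw -0.011 dp [-0.0007 -0.0026 -0.0776] tool-frame shift [-0.0011  0.0028  0.0776] rv [-0.0023 -0.0029  0.0106]
[-0.0002, 0.0004, 0.0111, -0.0003, -0.0004, 0.0015]
[-0.0002, 0.0004, 0.0111, -0.0003, -0.0004, 0.0015]
[-0.0001, 0.0004, 0.0111, -0.0003, -0.0004, 0.0015]
[-0.0001, 0.0004, 0.0111, -0.0003, -0.0004, 0.0015]
[-0.0001, 0.0004, 0.0111, -0.0003, -0.0004, 0.0015]
[-0.0001, 0.0004, 0.0111, -0.0003, -0.0004, 0.0015]
[-0.0001, 0.0004, 0.0111, -0.0003, -0.0004, 0.0015]
```

```bash
python3 -m inch '[[[0,0.001,0.011,0,0,0.002,0],[0,0.001,0.011,0,-0.001,0.002,0],[0,0.001,0.011,0,-0.001,0.002,0],[0,0,0.011,0,-0.001,0.002,0],[0,0,0.011,0,0,0.002,0],[0,0,0.011,0,0,0.001,0],[0,0,0.008,0,0,0,0],[0,0,0,0,0,0,0],[0,0,0,0,0,0,0],[0,0,0,0,0,0,0]]]' 45
python3 - <<'E'
from h import *
s=ctrl.observe();print(s['wrist_force'],inv(REST,s['tcp_pos']))
plan(np.r_[w(REST,0,0),.0193],REST[2]-np.pi/2,7)
E
```

```text
time_s: 9.85
tcp_pos: [0.4426, -0.3702, 0.0456]
eef_rot: [0.999, 0.033, -0.001, -0.002]
wrist_force: [-0.9, 0.1, -1.6]
opening: 0.0174
[-0.87815222  0.05220695 -1.58602886] [0.00025968 0.0001709 ]
cur 9.85 [ 0.4426 -0.3702  0.0456] yyaw -1.505 tgt dyaw 0.001 dp [-0.0002 -0.0002 -0.0263] tool-frame shift [-0.0002  0.0003  0.0263] rv [-0.0038  0.0022 -0.0013]
[-0.0, 0.0, 0.0038, -0.0005, 0.0003, -0.0002]
[-0.0, 0.0, 0.0038, -0.0005, 0.0003, -0.0002]
[-0.0, 0.0, 0.0038, -0.0005, 0.0003, -0.0002]
[-0.0, 0.0, 0.0038, -0.0005, 0.0003, -0.0002]
[-0.0, 0.0, 0.0038, -0.0005, 0.0003, -0.0002]
[-0.0, 0.0, 0.0038, -0.0005, 0.0003, -0.0002]
[-0.0, 0.0, 0.0038, -0.0005, 0.0003, -0.0002]
```

```bash
python3 -m inch '[[[0,0,0.005,0,0,0,0],[0,0,0.005,0,0,0,0],[0,0,0.005,0,0,0,0],[0,0,0.004,0,0,0,0],[0,0,0.003,0,0,0,0],[0,0,0.001,0,0,0,0],[0,0,0,0,0,0,0],[0,0,0,0,0,0,0],[0,0,0,0,0,0,0],[0,0,0,0,0,0,0]]]' 45
python3 - <<'E'
from h import *
s=ctrl.observe();print(s['wrist_force'],inv(REST,s['tcp_pos']),s['tcp_pos'])
E
```

```text
time_s: 10.85
tcp_pos: [0.4436, -0.371, 0.022]
eef_rot: [0.999, 0.033, -0.0, -0.001]
wrist_force: [-0.2, 0.5, -1.7]
opening: 0.0176
[-0.16186819  0.46205864 -1.65365208] [ 0.00111899 -0.00062711] [ 0.44355874 -0.3709502   0.02196386]
```

```bash
python3 -m inch '[[[0,0,0.001,0,0,0,0],[0,0,0.001,0,0,0,0],[0,0,0.0005,0,0,0,0],[0,0,0,0,0,0,0],[0,0,0,0,0,0,0],[0,0,0,0,0,0,0.3],[0,0,0,0,0,0,0.35],[0,0,0,0,0,0,0.4],[0,0,0,0,0,0,0.45],[0,0,0,0,0,0,0.45]]]' 45
python3 - <<'E'
from h import *
s=ctrl.observe();print(s['wrist_force'],inv(REST,s['tcp_pos']),s['tcp_pos'])
im=ctrl.grab_frame("wrist");cv2.imwrite("pics/w4.png",im)
E
```

```text
time_s: 11.85
tcp_pos: [0.4443, -0.3715, 0.0201]
eef_rot: [0.999, 0.033, 0.001, -0.0]
wrist_force: [-0.3, -0.6, -0.2]
opening: 0.0399
[-0.25859807 -0.64344397 -0.17265321] [ 0.00186323 -0.00126597] [ 0.44434437 -0.37153742  0.02014701]
```

View pics/w4.png

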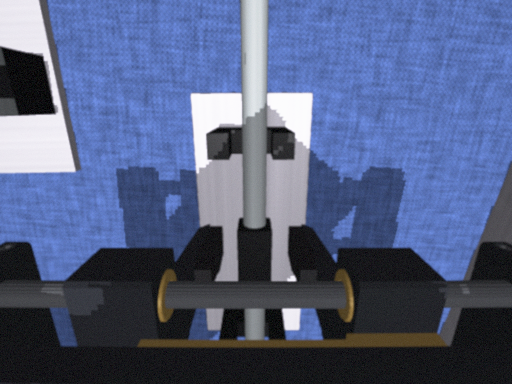

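```bash
python3 -m inch '[[[0,0,-0.02,0,0,0,0.45],[0,0,-0.03,0,0,0,0.45],[0,0,-0.04,0,0,0,0.45],[0,0,-0.04,0,0,0,0.45],[0,0,-0.04,0,0,0,0.45],[0,0,-0.03,0,0,-0.14,0.45],[0,0,0,0,0,-0.14,0.45],[0,0,0,0,0,-0.14,0.45],[0,0,0,0,0,-0.14,0.45],[0,0,0,0,0,-0.14,0.45]]]'
python3 - <<'E'
from h import *
print(ctrl.observe()['q'])
im=ctrl.grab_frame("top");cv2.imwrite("pics/t5.png",im)
cv2.imwrite("pics/t5r.png",cv2.resize(im[180:280,330:410],None,fx=6,fy=6,interpolation=cv2.INTER_CUBIC))
im=ctrl.grab_frame("scene");cv2.imwrite("pics/s5.png",cv2.resize(im[100:220,150:310],None,fx=5,fy=5,interpolation=cv2.INTER_CUBIC))
plan([.50,.25,.25],1.4,12)
E
```

```text
time_s: 12.9
tcp_pos: [0.4439, -0.3715, 0.2295]
eef_rot: [0.923, 0.386, 0.001, 0.001]
wrist_force: [-0.6, -0.9, -0.3]
opening: 0.0397
[ 0.72144037  0.42906469 -0.13411361  1.73689725  0.0666265   0.97841836
 -0.21703867]
cur 13.0 [ 0.4438 -0.3716  0.2293] yyaw -0.784 tgt dyaw -0.957 dp [0.0562 0.6216 0.0207] tool-frame shift [ 0.4798 -0.3991 -0.0207] rv [ 7.000e-04 -1.400e-03  9.574e-01]
[0.04, -0.0333, -0.0017, 0.0001, -0.0001, 0.0798]
[0.0372, -0.0363, -0.0017, 0.0001, -0.0001, 0.0798]
[0.0342, -0.0392, -0.0017, 0.0001, -0.0001, 0.0798]
[0.031, -0.0418, -0.0017, 0.0001, -0.0001, 0.0798]
[0.0275, -0.0441, -0.0017, 0.0001, -0.0001, 0.0798]
[0.0239, -0.0462, -0.0017, 0.0001, -0.0001, 0.0798]
[0.0202, -0.0479, -0.0017, 0.0001, -0.0001, 0.0798]
[0.0163, -0.0494, -0.0017, 0.0001, -0.0001, 0.0798]
[0.0123, -0.0505, -0.0017, 0.0001, -0.0001, 0.0798]
[0.0082, -0.0514, -0.0017, 0.0001, -0.0001, 0.0798]
[0.0041, -0.0518, -0.0017, 0.0001, -0.0001, 0.0798]
[-0.0, -0.052, -0.0017, 0.0001, -0.0001, 0.0798]
```

View pics/t5.png

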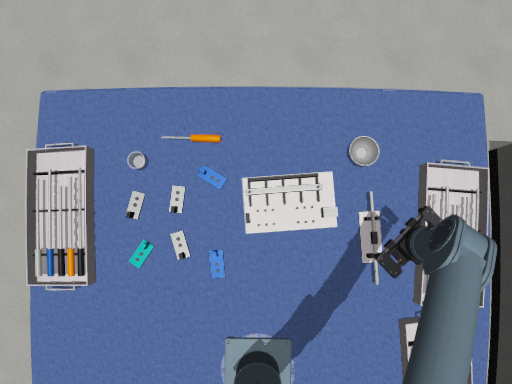

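View pics/s5.png

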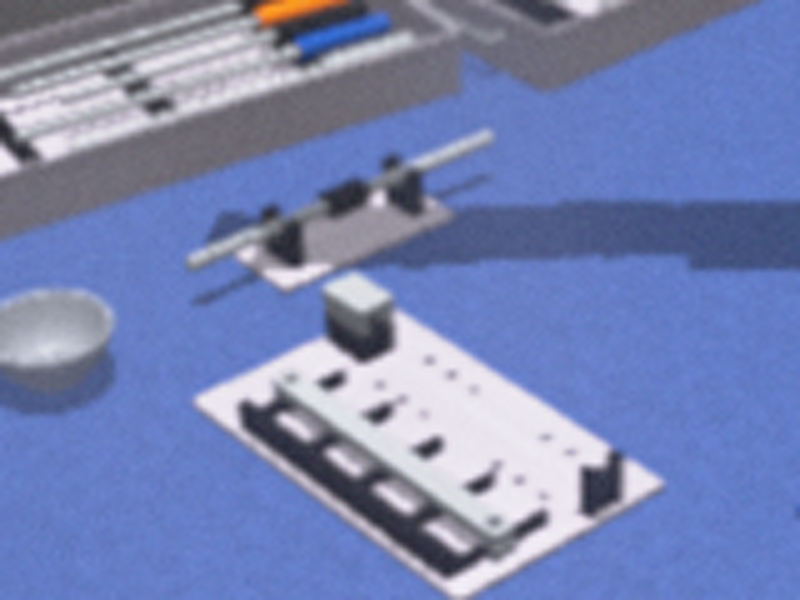

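```bash
sed -i 's/def plan(xyz,yyaw,n=9,s=None):/def plan(xyz,yyaw,n=9,s=None,exact=False):/; s/^    y=cur+d$/    d=(yyaw-cur) if exact else d; y=cur+d/' h.py
python3 - <<'E'
from h import *
s=ctrl.observe()
# path with yaw 20 steps
cur=-0.784;dp=np.array([.376,.249,.2])-s['tcp_pos'];d=(1.88-cur)/20;print(dp,d)
for i in range(20):
    y=cur+d*(i);Y=np.array([np.cos(y),np.sin(y),0]);Z=np.array([0,0,-1.]);X=np.cross(Y,Z)
    print(np.round([X@dp/20,Y@dp/20,Z@dp/20],3))
E
```

```text
[-0.06776318  0.62055515 -0.02933462] 0.13319999999999999
[ 0.02  -0.024  0.001]
[ 0.023 -0.021  0.001]
[ 0.025 -0.018  0.001]
[ 0.027 -0.015  0.001]
[ 0.029 -0.011  0.001]
[ 0.03  -0.007  0.001]
[ 0.031 -0.003  0.001]
[0.031 0.001 0.001]
[0.031 0.005 0.001]
[0.03  0.009 0.001]
[0.028 0.013 0.001]
[0.026 0.017 0.001]
[0.024 0.02  0.001]
[0.021 0.023 0.001]
[0.018 0.026 0.001]
[0.014 0.028 0.001]
[0.01  0.03  0.001]
[0.006 0.031 0.001]
[0.002 0.031 0.001]
[-0.002  0.031  0.001]
```

```bash
python3 -m inch '[[[0.02,-0.024,0.001,0,0,-0.133,0.45],[0.023,-0.021,0.001,0,0,-0.133,0.45],[0.025,-0.018,0.001,0,0,-0.133,0.45],[0.027,-0.015,0.001,0,0,-0.133,0.45],[0.029,-0.011,0.001,0,0,-0.133,0.45],[0.03,-0.007,0.001,0,0,-0.133,0.45],[0.031,-0.003,0.001,0,0,-0.133,0.45],[0.031,0.001,0.001,0,0,-0.133,0.45],[0.031,0.005,0.001,0,0,-0.133,0.45],[0.03,0.009,0.001,0,0,-0.133,0.45]]]'
python3 - <<'E'
from h import *
print(ctrl.observe()['q'])
plan([.376,.249,.20],1.88,10,exact=True)
E
```

```text
time_s: 14.0
tcp_pos: [0.408, -0.0565, 0.2178]
eef_rot: [0.492, 0.871, -0.001, 0.002]
wrist_force: [1.0, 0.8, 0.6]
opening: 0.0395
[ 0.52524117  0.19902876 -0.55039644  2.12772416  0.14282355  0.84619317
  0.43098424]
cur 14.0 [ 0.408  -0.0565  0.2178] yyaw 0.542 tgt dyaw 1.338 dp [-0.032   0.3055 -0.0178] tool-frame shift [0.2783 0.1302 0.0168] rv [-0.0022  0.0038 -1.3379]
[0.0278, 0.013, 0.0017, -0.0002, 0.0004, -0.1338]
[0.0258, 0.0166, 0.0017, -0.0002, 0.0004, -0.1338]
[0.0234, 0.0199, 0.0017, -0.0002, 0.0004, -0.1338]
[0.0205, 0.0229, 0.0017, -0.0002, 0.0004, -0.1338]
[0.0173, 0.0254, 0.0017, -0.0002, 0.0004, -0.1338]
[0.0137, 0.0275, 0.0017, -0.0002, 0.0004, -0.1338]
[0.01, 0.0291, 0.0018, -0.0002, 0.0004, -0.1338]
[0.006, 0.0301, 0.0018, -0.0002, 0.0004, -0.1338]
[0.0019, 0.0307, 0.0018, -0.0002, 0.0004, -0.1338]
[-0.0022, 0.0306, 0.0018, -0.0002, 0.0004, -0.1338]
```

```bash
python3 -m inch '[[[0.028,0.013,0.002,0,0,-0.133,0.45],[0.026,0.017,0.002,0,0,-0.133,0.45],[0.023,0.02,0.002,0,0,-0.133,0.45],[0.02,0.023,0.002,0,0,-0.133,0.45],[0.017,0.025,0.002,0,0,-0.133,0.45],[0.014,0.028,0.002,0,0,-0.133,0.45],[0.01,0.029,0.002,0,0,-0.133,0.45],[0.006,0.03,0.002,0,0,-0.133,0.45],[0.002,0.031,0.002,0,0,-0.133,0.45],[-0.002,0.031,0.002,0,0,-0.133,0.45]]]'
python3 - <<'E'
from h import *
print(ctrl.observe()['q'])
plan([.376,.249,.16],1.88,4,exact=True)
im=ctrl.grab_frame("wrist");cv2.imwrite("pics/w6.png",im)
im=ctrl.grab_frame("top");cv2.imwrite("pics/t6.png",im)
E
```

```text
time_s: 15.0
tcp_pos: [0.374, 0.2606, 0.1963]
eef_rot: [-0.153, 0.988, -0.003, 0.002]
wrist_force: [-0.5, 0.0, -0.0]
opening: 0.0397
[ 0.03808859  0.40662715 -0.90343176  2.03514612  0.42045139  0.89124333
  0.78026059]
cur 15.0 [0.374  0.2606 0.1963] yyaw 1.878 tgt dyaw 0.002 dp [ 0.002  -0.0116 -0.0363] tool-frame shift [ 0.0017 -0.0114  0.0364] rv [-0.0064  0.0033 -0.0021]
[0.0004, -0.0028, 0.0091, -0.0016, 0.0008, -0.0005]
[0.0004, -0.0029, 0.0091, -0.0016, 0.0008, -0.0005]
[0.0004, -0.0029, 0.0091, -0.0016, 0.0008, -0.0005]
[0.0004, -0.0029, 0.0091, -0.0016, 0.0008, -0.0005]
```

View pics/w6.png

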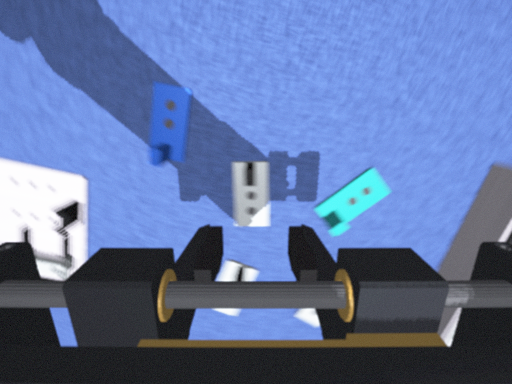

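View pics/t6.png

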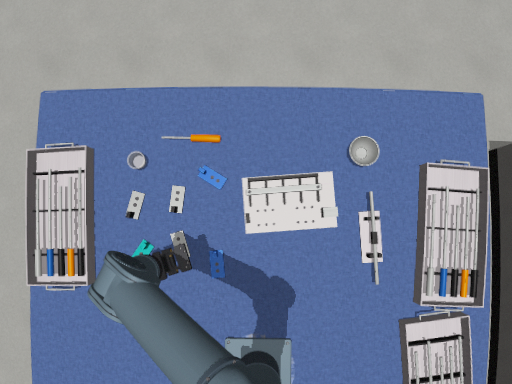

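In the wrist view, white spacer C is in the middle with plate corners at about (232,162), (268,161), (271,226) and (235,227). Its tab is at (249,174), up in the picture.

Run:
```python
from h import *
s=ctrl.observe()
Q=[onz("wrist",p,.008,s) for p in [(232,162),(268,161),(271,226),(235,227)]]
# order: rear-?; image left
print(np.round(Q,3))
m=[(-.045,.022),(-.045,-.022),(.045,-.022),(.045,.022)]
m2=[(a,-b) for a,b in m]
for mm in(m,m2):
    th,t,e=fit2(mm,Q);print(th,t,e)
    tab=t-.035*np.array([np.cos(th),np.sin(th)])
    if e<.01: plan([*tab,.024],th+np.pi/2,8,s=s,exact=True);print(tab, proj("wrist",[*tab,.048],s))
im=cv2.imread("pics/w6.png");cv2.imwrite("pics/w6z.png",cv2.resize(im[140:240,200:300],None,fx=6,fy=6,interpolation=cv2.INTER_CUBIC))
```

```text
[[0.373 0.232 0.008]
 [0.358 0.276 0.008]
 [0.443 0.309 0.008]
 [0.46  0.262 0.008]]
0.35307250108658333 [0.40851194 0.269631  ] 0.04416147151319799
0.3479188818296362 [0.40851194 0.269631  ] 0.0030545061019075503
cur 15.1 [0.3731 0.2638 0.1967] yyaw 1.882 tgt dyaw 0.037 dp [ 0.0025 -0.0061 -0.1727] tool-frame shift [ 1.000e-04 -6.100e-03  1.727e-01] rv [-0.0026  0.0038 -0.0371]
[0.0, -0.0008, 0.0216, -0.0003, 0.0005, -0.0046]
[0.0, -0.0008, 0.0216, -0.0003, 0.0005, -0.0046]
[-0.0, -0.0008, 0.0216, -0.0003, 0.0005, -0.0046]
[-0.0, -0.0008, 0.0216, -0.0003, 0.0005, -0.0046]
[-0.0, -0.0008, 0.0216, -0.0003, 0.0005, -0.0046]
[-0.0, -0.0008, 0.0216, -0.0003, 0.0005, -0.0046]
[-0.0, -0.0008, 0.0216, -0.0003, 0.0005, -0.0046]
[-0.0, -0.0008, 0.0216, -0.0003, 0.0005, -0.0046]
[0.37560899 0.25769802] [249.74141667 177.67796292]
```

View pics/w6z.png

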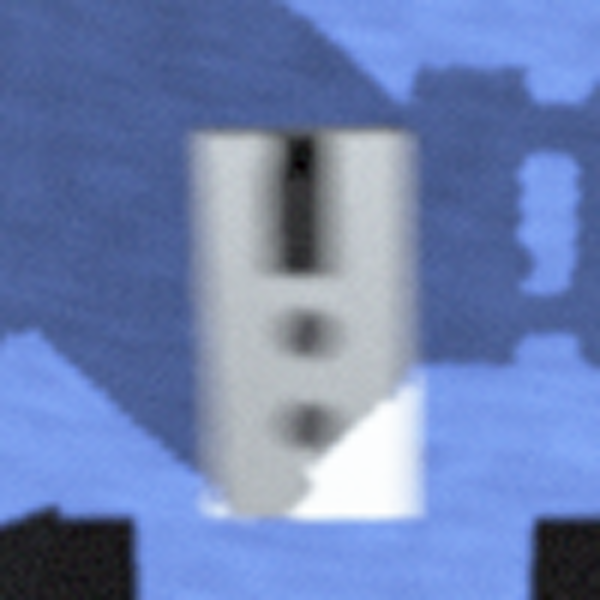

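Run:
```python
from h import *
s=ctrl.observe();print(abs(s['dq']).max())
im=ctrl.grab_frame("wrist");cv2.imwrite("pics/w7z.png",cv2.resize(im[140:240,200:300],None,fx=6,fy=6,interpolation=cv2.INTER_CUBIC))
```

```text
0.053810222738507586
```

View pics/w7z.png

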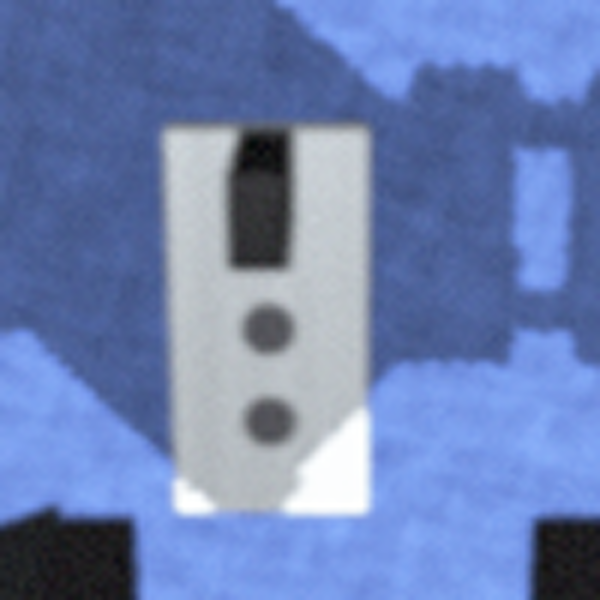

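```bash
cat >> h.py <<'E'
def spfit(pts,ox,oy,k,s=None,cam="wrist"):
    "corners order: rear-left,rear-right,nose-right,nose-left in IMAGE with tab up (wrist)"
    s=s or ctrl.observe()
    Q=[onz(cam,((x+.5)/k-.5+ox,(y+.5)/k-.5+oy),.008,s) for x,y in pts]
    m=[(-.045,-.022),(-.045,.022),(.045,.022),(.045,-.022)]
    th,t,e=fit2(m,Q);tab=t-.035*np.array([np.cos(th),np.sin(th)])
    print("spacer",th,t,"err",e,"tab",tab);return th,t,tab
E
python3 - <<'E'
from h import *
th,t,tab=spfit([(164,125),(371,125),(371,514),(174,514)],200,140,6)
plan([*tab,.024],th+np.pi/2,9,exact=True)
E
```

```text
spacer 0.30600231544287293 [0.40993913 0.25721296] err 0.0006593968307104237 tab [0.37656504 0.24666925]
cur 15.15 [0.3735 0.2613 0.1963] yyaw 1.877 tgt dyaw -0.000 dp [ 0.0031 -0.0146 -0.1723] tool-frame shift [ 0.0019 -0.014   0.1724] rv [-0.0047  0.0027  0.0001]
[0.0002, -0.0016, 0.0192, -0.0005, 0.0003, 0.0]
[0.0002, -0.0016, 0.0192, -0.0005, 0.0003, 0.0]
[0.0002, -0.0016, 0.0192, -0.0005, 0.0003, 0.0]
[0.0002, -0.0016, 0.0192, -0.0005, 0.0003, 0.0]
[0.0002, -0.0016, 0.0192, -0.0005, 0.0003, 0.0]
[0.0002, -0.0016, 0.0192, -0.0005, 0.0003, 0.0]
[0.0002, -0.0016, 0.0192, -0.0005, 0.0003, 0.0]
[0.0002, -0.0016, 0.0192, -0.0005, 0.0003, 0.0]
[0.0002, -0.0016, 0.0191, -0.0005, 0.0003, 0.0]
```

```bash
python3 -m inch '[[[0,-0.002,0.02,0,0,0,0.45],[0,-0.002,0.02,0,0,0,0.45],[0.001,-0.002,0.02,-0.001,0,0,0.45],[0,-0.002,0.02,-0.001,0,0,0.45],[0,-0.002,0.02,-0.001,0,0,0.45],[0.001,-0.002,0.018,0,0.001,0,0.45],[0,-0.002,0.018,0,0,0,0.45],[0,0,0.018,0,0,0,0.45],[0,0,0.008,0,0,0,0.45],[0,0,0,0,0,0,0.45]]]'
python3 - <<'E'
from h import *
plan([.3766,.2467,.018],.306+np.pi/2,3,exact=True)
E
```

```text
time_s: 16.15
tcp_pos: [0.3822, 0.234, 0.0299]
eef_rot: [-0.123, 0.992, -0.005, 0.003]
wrist_force: [-1.5, 0.5, -0.4]
opening: 0.0395
cur 16.15 [0.3822 0.234  0.0299] yyaw 1.818 tgt dyaw 0.059 dp [-0.0056  0.0127 -0.0119] tool-frame shift [0.0024 0.0138 0.0118] rv [-0.0107  0.0051 -0.0585]
[0.0008, 0.0046, 0.0039, -0.0036, 0.0017, -0.0195]
[0.0007, 0.0046, 0.0039, -0.0036, 0.0017, -0.0195]
[0.0006, 0.0046, 0.004, -0.0036, 0.0017, -0.0195]
```

```bash
python3 -m inch '[[[0,0.003,0,-0.002,0.001,-0.012,0.45],[0.001,0.003,0,-0.002,0.001,-0.012,0.45],[0,0.003,0,-0.002,0,-0.012,0.45],[0.001,0.002,0,-0.001,0,-0.01,0.45],[0,0,0,0,0,0,0.45],[0,0,0,0,0,0,0.45],[0,0,0,0,0,0,0.45],[0,0,0,0,0,0,0.45],[0,0,0,0,0,0,0.45],[0,0,0,0,0,0,0.45]]]'
python3 - <<'E'
from h import *
plan([.3766,.2467,.018],.306+np.pi/2,3,exact=True)
s=ctrl.observe();print(s['wrist_force'])
im=ctrl.grab_frame("wrist");cv2.imwrite("pics/w8.png",im)
E
```

```text
time_s: 17.15
tcp_pos: [0.3785, 0.2424, 0.0315]
eef_rot: [-0.145, 0.989, -0.003, 0.003]
wrist_force: [0.4, -0.4, -0.6]
opening: 0.0399
cur 17.15 [0.3785 0.2424 0.0315] yyaw 1.861 tgt dyaw 0.015 dp [-0.0019  0.0043 -0.0135] tool-frame shift [0.0006 0.0047 0.0135] rv [-0.0064  0.0042 -0.0153]
[0.0002, 0.0016, 0.0045, -0.0021, 0.0014, -0.0051]
[0.0002, 0.0016, 0.0045, -0.0021, 0.0014, -0.0051]
[0.0002, 0.0016, 0.0045, -0.0021, 0.0014, -0.0051]
[ 0.41424051 -0.35882077 -0.57828544]
```

View pics/w8.png

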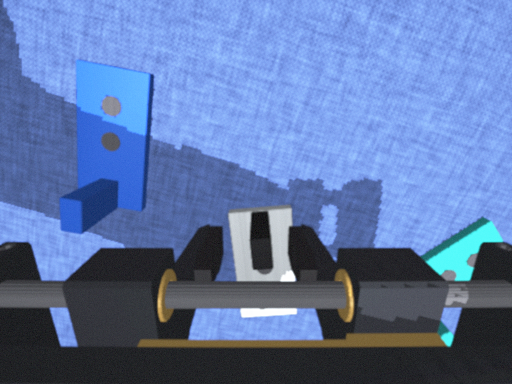

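Run:
```python
from h import *
th,t,tab=spfit([(229,212),(291,206),(296,314),(242,317)],0,0,1)
plan([*tab,.018],th+np.pi/2,5,exact=True)
```

```text
spacer 0.37560575382158656 [0.40931512 0.25877355] err 0.0008924541677913789 tab [0.37675513 0.24593429]
cur 17.2 [0.3785 0.2424 0.0315] yyaw 1.861 tgt dyaw 0.085 dp [-0.0017  0.0035 -0.0135] tool-frame shift [0.0007 0.004  0.0135] rv [-0.0066  0.004  -0.085 ]
[0.0001, 0.0008, 0.0027, -0.0013, 0.0008, -0.017]
[0.0001, 0.0008, 0.0027, -0.0013, 0.0008, -0.017]
[0.0001, 0.0008, 0.0027, -0.0013, 0.0008, -0.017]
[0.0001, 0.0008, 0.0027, -0.0013, 0.0008, -0.017]
[0.0001, 0.0008, 0.0027, -0.0013, 0.0008, -0.017]
```

```bash
python3 -m inch '[[[0,0.001,0.003,-0.001,0.001,-0.017,0.45],[0,0.001,0.003,-0.001,0.001,-0.017,0.45],[0,0.001,0.003,-0.001,0.001,-0.017,0.45],[0,0.001,0.003,-0.001,0.001,-0.017,0.45],[0,0,0.002,0,0,-0.015,0.45],[0,0,0,0,0,0,0.1],[0,0,0,0,0,0,0],[0,0,0,0,0,0,0],[0,0,0,0,0,0,0],[0,0,0,0,0,0,0]]]' 55
python3 - <<'E'
from h import *
plan([.3768,.2459,.018],.376+np.pi/2,3,exact=True)
s=ctrl.observe();print(s['wrist_force'],s['q'])
im=ctrl.grab_frame("wrist");cv2.imwrite("pics/w9.png",im)
E
```

```text
time_s: 18.2
tcp_pos: [0.377, 0.2464, 0.0159]
eef_rot: [-0.189, 0.982, -0.001, -0.0]
wrist_force: [-0.2, 0.4, -1.9]
opening: 0.0117
cur 18.2 [0.377  0.2464 0.0159] yyaw 1.952 tgt dyaw -0.005 dp [-0.0002 -0.0005  0.0021] tool-frame shift [ 0.0004 -0.0004 -0.0021] rv [-0.0022 -0.0011  0.0052]
[0.0001, -0.0001, -0.0007, -0.0007, -0.0004, 0.0017]
[0.0001, -0.0001, -0.0007, -0.0007, -0.0004, 0.0017]
[0.0001, -0.0001, -0.0007, -0.0007, -0.0004, 0.0017]
[-0.19714691  0.35045485 -1.89840608] [-0.17306982  0.70632262 -0.62241692  2.13710529  0.81198163  0.55121805
  0.54664706]
```

View pics/w9.png

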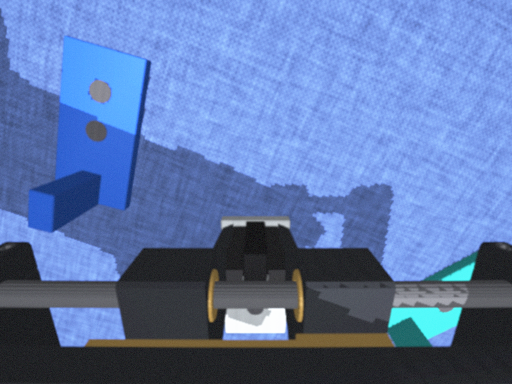

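```bash
python3 -m inch '[[[0,0,-0.01,0,0,0,0],[0,0,-0.015,0,0,0,0],[0,0,-0.02,0,0,0,0],[0,0,-0.02,0,0,0,0],[0,0,-0.02,0,0,0,0],[0,0,-0.015,0,0,0,0],[0,0,0,0,0,0.05,0],[0,0,0,0,0,0.1,0],[0,0,0,0,0,0.1,0],[0,0,0,0,0,0.05,0]]]' 58
python3 - <<'E'
from h import *
s=ctrl.observe();print(s['wrist_force'],s['q'])
plan([*w(RACK,-.115,-.028),.11],.082+np.pi/2,10,exact=True)
im=ctrl.grab_frame("wrist");cv2.imwrite("pics/w10.png",im)
E
```

```text
time_s: 19.25
tcp_pos: [0.3739, 0.244, 0.124]
eef_rot: [-0.036, 0.999, -0.003, -0.002]
wrist_force: [0.0, -0.5, -3.2]
opening: 0.0115
[ 0.03780695 -0.53193071 -3.18211153] [-0.05798414  0.49638964 -0.75727011  2.10797127  0.51313484  0.73475294
  0.49196934]
cur 19.25 [0.3739 0.244  0.124 ] yyaw 1.642 tgt dyaw 0.011 dp [ 0.0843 -0.3628 -0.014 ] tool-frame shift [-0.0583 -0.3678  0.0161] rv [-0.0065 -0.0048 -0.0107]
[-0.0058, -0.0368, 0.0016, -0.0006, -0.0005, -0.0011]
[-0.0058, -0.0368, 0.0016, -0.0006, -0.0005, -0.0011]
[-0.0057, -0.0368, 0.0016, -0.0006, -0.0005, -0.0011]
[-0.0057, -0.0368, 0.0015, -0.0006, -0.0005, -0.0011]
[-0.0057, -0.0368, 0.0015, -0.0006, -0.0005, -0.0011]
[-0.0056, -0.0368, 0.0015, -0.0006, -0.0005, -0.0011]
[-0.0056, -0.0368, 0.0015, -0.0006, -0.0005, -0.0011]
[-0.0055, -0.0368, 0.0015, -0.0006, -0.0005, -0.0011]
[-0.0055, -0.0368, 0.0014, -0.0006, -0.0005, -0.0011]
[-0.0055, -0.0368, 0.0014, -0.0006, -0.0005, -0.0011]
```

View pics/w10.png

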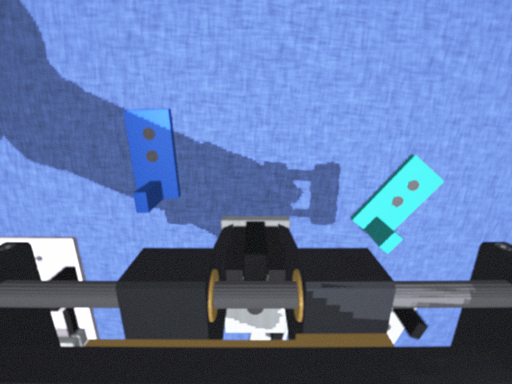

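```bash
python3 -m inch '[[[-0.006,-0.025,0.001,0,0,-0.001,0],[-0.006,-0.037,0.001,-0.001,-0.001,-0.001,0],[-0.006,-0.037,0.001,-0.001,-0.001,-0.001,0],[-0.006,-0.037,0.001,-0.001,-0.001,-0.001,0],[-0.006,-0.037,0.001,-0.001,0,-0.001,0],[-0.006,-0.037,0.001,0,0,-0.001,0],[-0.006,-0.037,0.001,0,0,-0.001,0],[-0.006,-0.037,0.001,0,0,-0.001,0],[-0.006,-0.037,0.001,0,0,-0.001,0],[-0.006,-0.037,0.001,0,0,-0.001,0]]]' 58
python3 - <<'E'
from h import *
s=ctrl.observe();print(s['wrist_force'],s['q'])
plan([*w(RACK,-.115,-.028),.10],.082+np.pi/2,5,exact=True)
E
```

```text
time_s: 20.3
tcp_pos: [0.4638, -0.1143, 0.1185]
eef_rot: [-0.054, 0.999, 0.001, -0.001]
wrist_force: [1.1, 0.4, -2.8]
opening: 0.0117
[ 1.11170765  0.4264759  -2.80912656] [ 0.71916794  0.53814762 -0.71100585  2.0422645   0.51410621  0.74457288
  1.36653075]
cur 20.3 [ 0.4638 -0.1143  0.1185] yyaw 1.678 tgt dyaw -0.026 dp [-0.0056 -0.0045 -0.0185] tool-frame shift [ 0.006  -0.0039  0.0185] rv [ 0.0016 -0.0013  0.0255]
[0.0012, -0.0008, 0.0037, 0.0003, -0.0003, 0.0051]
[0.0012, -0.0008, 0.0037, 0.0003, -0.0003, 0.0051]
[0.0012, -0.0008, 0.0037, 0.0003, -0.0003, 0.0051]
[0.0012, -0.0008, 0.0037, 0.0003, -0.0003, 0.0051]
[0.0012, -0.0008, 0.0037, 0.0003, -0.0003, 0.0051]
```

```bash
python3 -m inch '[[[0,0,0,0,0,0,0],[0,0,0,0,0,0,0],[0,0,0.01,0,0,0,0],[0,0,0.015,0,0,0,0],[0,0,0.015,0,0,0,0],[0,0,0.01,0,0,0,0],[0,0,0,0,0,0,0],[0,0,0,0,0,0,0],[0,0,0,0,0,0,0],[0,0,0,0,0,0,0]]]' 58
python3 - <<'E'
from h import *
s=ctrl.observe();print(s['wrist_force'],abs(s['dq']).max())
plan([*w(RACK,-.115,-.028),.05],.082+np.pi/2,5,exact=True)
im=ctrl.grab_frame("wrist");cv2.imwrite("pics/w11.png",im)
im=ctrl.grab_frame("top");cv2.imwrite("pics/t11.png",cv2.resize(im[155:275,232:392],None,fx=5,fy=5,interpolation=cv2.INTER_CUBIC))
im=ctrl.grab_frame("scene");cv2.imwrite("pics/s11.png",cv2.resize(im[130:230,170:300],None,fx=6,fy=6,interpolation=cv2.INTER_CUBIC))
E
```

```text
time_s: 21.3
tcp_pos: [0.4618, -0.114, 0.0642]
eef_rot: [-0.056, 0.998, 0.001, -0.002]
wrist_force: [0.2, -0.3, -2.1]
opening: 0.0114
[ 0.16477326 -0.27940424 -2.14002054] 0.0047742834552024485
cur 21.3 [ 0.4618 -0.114   0.0642] yyaw 1.682 tgt dyaw -0.030 dp [-0.0037 -0.0048 -0.0142] tool-frame shift [ 0.0041 -0.0044  0.0143] rv [ 0.0028 -0.0043  0.0296]
[0.0008, -0.0009, 0.0029, 0.0006, -0.0009, 0.0059]
[0.0008, -0.0009, 0.0029, 0.0006, -0.0009, 0.0059]
[0.0008, -0.0009, 0.0029, 0.0006, -0.0009, 0.0059]
[0.0008, -0.0009, 0.0029, 0.0006, -0.0009, 0.0059]
[0.0008, -0.0009, 0.0028, 0.0006, -0.0009, 0.0059]
```

View pics/w11.png

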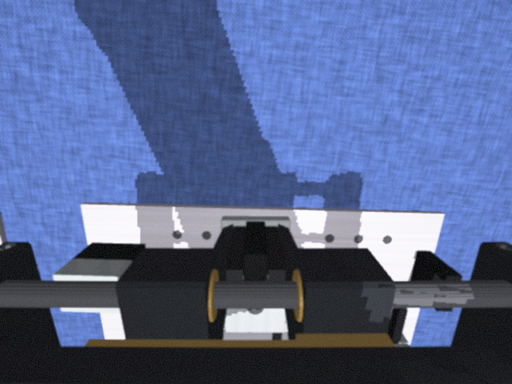

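View pics/t11.png

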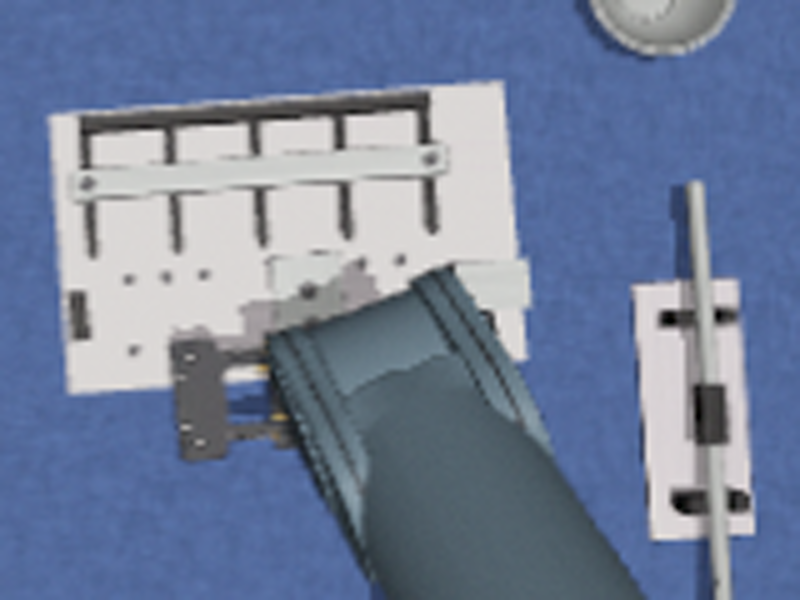

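View pics/s11.png

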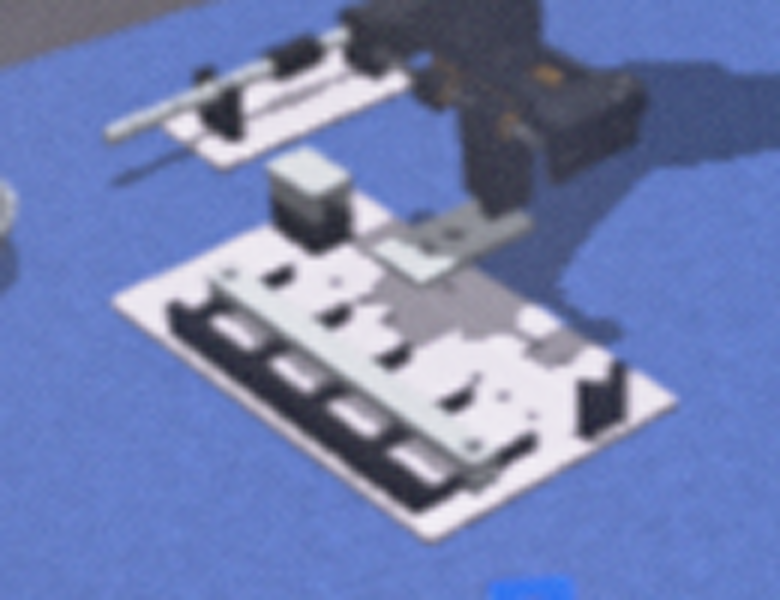

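```bash
python3 -m inch '[[[0.001,-0.001,0.005,0,-0.001,0.006,0],[0.001,-0.001,0.007,0.001,-0.001,0.006,0],[0.001,-0.001,0.007,0,-0.001,0.006,0],[0.001,-0.001,0.007,0.001,-0.001,0.006,0],[0,0,0.004,0,0,0.004,0],[0,0,0,0,0,0,0],[0,0,0,0,0,0,0],[0,0,0,0,0,0,0],[0,0,0,0,0,0,0],[0,0,0,0,0,0,0]]]' 58
python3 - <<'E'
from h import *
s=ctrl.observe();print(s['wrist_force'],abs(s['dq']).max(),inv(RACK,s['tcp_pos']))
plan([*w(RACK,-.115,-.028),.0235],.082+np.pi/2,5,exact=True)
im=ctrl.grab_frame("wrist");cv2.imwrite("pics/w12.png",im)
E
```

```text
time_s: 22.45
tcp_pos: [0.4581, -0.1194, 0.0318]
eef_rot: [-0.04, 0.999, 0.0, 0.0]
wrist_force: [0.7, 0.2, -2.4]
opening: 0.0115
[ 0.65304084  0.23080556 -2.36315991] 0.003999186266683372 [-0.11508486 -0.02856108]
cur 22.45 [ 0.4581 -0.1194  0.0318] yyaw 1.651 tgt dyaw 0.002 dp [ 0.      0.0006 -0.0083] tool-frame shift [-0.0001  0.0006  0.0083] rv [ 0.0002  0.0006 -0.0021]
[-0.0, 0.0001, 0.0017, 0.0, 0.0001, -0.0004]
[-0.0, 0.0001, 0.0017, 0.0, 0.0001, -0.0004]
[-0.0, 0.0001, 0.0017, 0.0, 0.0001, -0.0004]
[-0.0, 0.0001, 0.0017, 0.0, 0.0001, -0.0004]
[-0.0, 0.0001, 0.0017, 0.0, 0.0001, -0.0004]
```

View pics/w12.png

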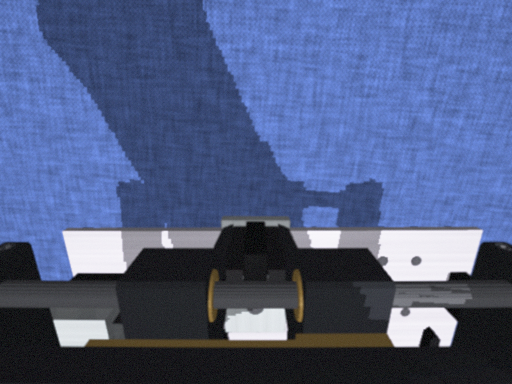

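Run:
```python
from h import *
s=ctrl.observe()
for px in [(63,230),(482,229)]:
    q=onz("wrist",px,.006,s);print(inv(RACK,q))
im=cv2.imread("pics/w12.png")
cv2.imwrite("pics/w12z.png",cv2.resize(np.hstack([im[215:255,40:100],im[215:255,450:510]]),None,fx=6,fy=6,interpolation=cv2.INTER_CUBIC))
```

```text
[-0.10937962 -0.16638371]
[-0.10920516  0.13424   ]
```

View pics/w12z.png

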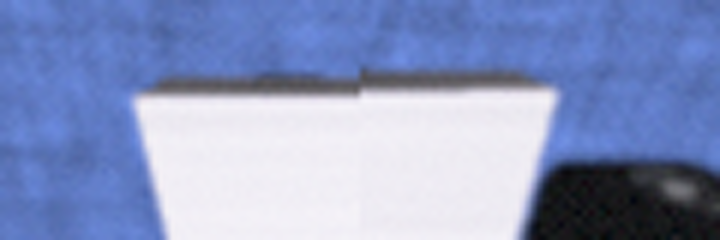

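```bash
python3 -m inch '[[[0,0,0.002,0,0,0,0],[0,0,0.002,0,0,0,0],[0,0,0.002,0,0,0,0],[0,0,0.001,0,0,0,0],[0,0,0,0,0,0,0],[0,0.001,0,0,0,0,0],[0,0,0,0,0,0,0],[-0.005,0,0,0,0,0,0],[-0.008,0,0,0,0,0,0],[0,0,0,0,0,0,0]]]' 58
python3 - <<'E'
from h import *
s=ctrl.observe();print(s['wrist_force'],abs(s['dq']).max(),inv(RACK,s['tcp_pos']))
plan([*w(RACK,-.09,-.0275),.0235],.082+np.pi/2,5,exact=True)
E
```

```text
time_s: 23.5
tcp_pos: [0.4727, -0.1172, 0.0245]
eef_rot: [-0.04, 0.999, 0.0, 0.001]
wrist_force: [-0.3, -0.5, -2.5]
opening: 0.0113
[-0.31238043 -0.48657867 -2.46425427] 0.01888201501225979 [-0.10042986 -0.0276016 ]
cur 23.5 [ 0.4727 -0.1172  0.0245] yyaw 1.651 tgt dyaw 0.002 dp [ 0.0104  0.001  -0.001 ] tool-frame shift [-0.0104  0.0001  0.001 ] rv [-0.      0.0017 -0.0022]
[-0.0021, 0.0, 0.0002, -0.0, 0.0003, -0.0004]
[-0.0021, 0.0, 0.0002, -0.0, 0.0003, -0.0004]
[-0.0021, 0.0, 0.0002, -0.0, 0.0003, -0.0004]
[-0.0021, 0.0, 0.0002, -0.0, 0.0003, -0.0004]
[-0.0021, 0.0, 0.0002, -0.0, 0.0003, -0.0004]
```

```bash
python3 -m inch '[[[-0.005,0,0.001,0,0,0,0],[-0.006,0,0,0,0,0,0],[-0.006,0,0,0,0,0,0],[-0.006,0,0,0,0,0,0],[-0.006,0,0,0,0,0,0],[-0.006,0,0,0,0,0,0],[-0.006,0,0,0,0,0,0],[-0.005,0,0,0,0,0,0],[0,0,0,0,0,0,0],[0,0,0,0,0,0,0]]]' 58
python3 - <<'E'
from h import *
s=ctrl.observe();print(s['wrist_force'],abs(s['dq']).max(),inv(RACK,s['tcp_pos']))
plan([*w(RACK,-.02,-.0275),.0225],.082+np.pi/2,5,exact=True)
im=ctrl.grab_frame("scene");cv2.imwrite("pics/s13.png",cv2.resize(im[130:230,170:300],None,fx=6,fy=6,interpolation=cv2.INTER_CUBIC))
E
```

```text
time_s: 24.5
tcp_pos: [0.5232, -0.113, 0.0232]
eef_rot: [-0.04, 0.999, 0.0, 0.001]
wrist_force: [0.1, 0.4, -3.2]
opening: 0.0117
[ 0.095144    0.39826933 -3.22390094] 0.006608050763866817 [-0.04969214 -0.02752224]
cur 24.5 [ 0.5232 -0.113   0.0232] yyaw 1.651 tgt dyaw 0.002 dp [ 0.0296  0.0025 -0.0007] tool-frame shift [-0.0297  0.0001  0.0008] rv [ 0.0004  0.0018 -0.0022]
[-0.0059, 0.0, 0.0002, 0.0001, 0.0004, -0.0004]
[-0.0059, 0.0, 0.0002, 0.0001, 0.0004, -0.0004]
[-0.0059, 0.0, 0.0001, 0.0001, 0.0004, -0.0004]
[-0.0059, 0.0, 0.0001, 0.0001, 0.0004, -0.0004]
[-0.0059, 0.0, 0.0001, 0.0001, 0.0004, -0.0004]
```

View pics/s13.png

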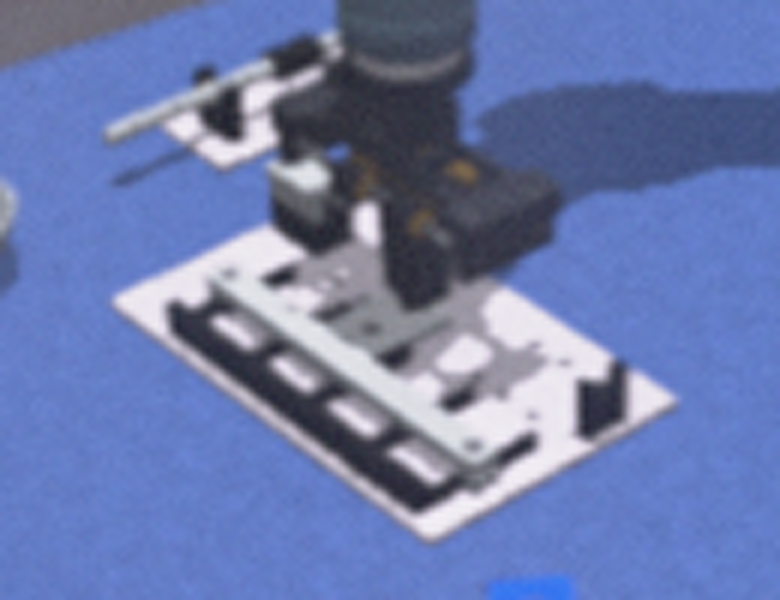

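```bash
python3 -m inch '[[[-0.005,0,0,0,0,0,0],[-0.006,0,0,0,0,0,0],[-0.006,0,0,0,0,0,0],[-0.006,0,0,0,0,0,0],[-0.003,0,0,0,0,0,0],[-0.001,0,0,0,0,0,0],[0,0,0,0,0,0,0],[0,0,0,0,0,0,0],[0,0,0,0,0,0,0],[0,0,0,0,0,0,0]]]' 58
python3 - <<'E'
from h import *
s=ctrl.observe();print(s['wrist_force'],abs(s['dq']).max(),inv(RACK,s['tcp_pos']))
plan([*w(RACK,-.02,-.0275),.0225],.082+np.pi/2,5,exact=True)
E
```

```text
time_s: 25.55
tcp_pos: [0.5517, -0.1109, 0.0231]
eef_rot: [-0.04, 0.999, 0.0, 0.0]
wrist_force: [-0.1, 0.8, -2.5]
opening: 0.0118
[-0.09577773  0.79941849 -2.53152543] 0.0029537929174596102 [-0.02115696 -0.0277153 ]
cur 25.55 [ 0.5517 -0.1109  0.0231] yyaw 1.650 tgt dyaw 0.002 dp [ 0.0011  0.0003 -0.0006] tool-frame shift [-0.0012  0.0002  0.0006] rv [ 0.0003  0.0008 -0.0024]
[-0.0002, 0.0, 0.0001, 0.0001, 0.0002, -0.0005]
[-0.0002, 0.0, 0.0001, 0.0001, 0.0002, -0.0005]
[-0.0002, 0.0, 0.0001, 0.0001, 0.0002, -0.0005]
[-0.0002, 0.0, 0.0001, 0.0001, 0.0002, -0.0005]
[-0.0002, 0.0, 0.0001, 0.0001, 0.0002, -0.0005]
```

```bash
python3 -m inch '[[[0,0,0.001,0,0,0,0],[-0.001,0,0,0,0,0,0],[-0.001,0,0,0,0,0,0],[-0.001,0,0,0,0,0,0],[-0.001,0,0,0,0,0,0],[-0.001,0,0,0,0,0,0],[-0.001,0,0,0,0,0,0],[-0.001,0,0,0,0,0,0],[-0.001,0,0,0,0,0,0],[-0.001,0,0,0,0,0,0]]]' 58
python3 - <<'E'
from h import *
s=ctrl.observe();print(s['wrist_force'],abs(s['dq']).max(),inv(RACK,s['tcp_pos']),s['tcp_pos'])
E
```

```text
time_s: 26.55
tcp_pos: [0.5538, -0.111, 0.0221]
eef_rot: [-0.04, 0.999, -0.001, -0.007]
wrist_force: [-5.5, -0.9, 4.6]
opening: 0.0118
[-5.48533119 -0.85645006  4.58307164] 0.0334230079707336 [-0.01903893 -0.02800442] [ 0.55381883 -0.11096977  0.02213225]
```

```bash
python3 -m inch '[[[0,0,0,0,0,0,0],[0,0,0,0,0,0,0.2],[0,0,0,0,0,0,0.3],[0,0,0,0,0,0,0.35],[0,0,0,0,0,0,0.35],[0,0,-0.01,0,0,0,0.35],[0,0,-0.02,0,0,0,0.35],[0,0,-0.03,0,0,0,0.35],[0,0,-0.03,0,0,0,0.35],[0,0,-0.02,0,0,0,0.35]]]'
python3 - <<'E'
from h import *
s=ctrl.observe();print(s['wrist_force'],abs(s['dq']).max(),inv(RACK,s['tcp_pos']),s['tcp_pos'])
im=ctrl.grab_frame("wrist");cv2.imwrite("pics/w14.png",im)
im=ctrl.grab_frame("top");cv2.imwrite("pics/t14.png",im)
im=ctrl.grab_frame("scene");cv2.imwrite("pics/s14.png",cv2.resize(im[130:230,170:300],None,fx=6,fy=6,interpolation=cv2.INTER_CUBIC))
E
```

```text
time_s: 27.55
tcp_pos: [0.5561, -0.1096, 0.1367]
eef_rot: [-0.041, 0.999, -0.0, -0.006]
wrist_force: [0.1, 0.0, 0.6]
opening: 0.0304
[0.11953352 0.03499828 0.58459382] 0.35970890504073616 [-0.01666502 -0.0268491 ] [ 0.55609013 -0.10962388  0.13669513]
```

View pics/s14.png

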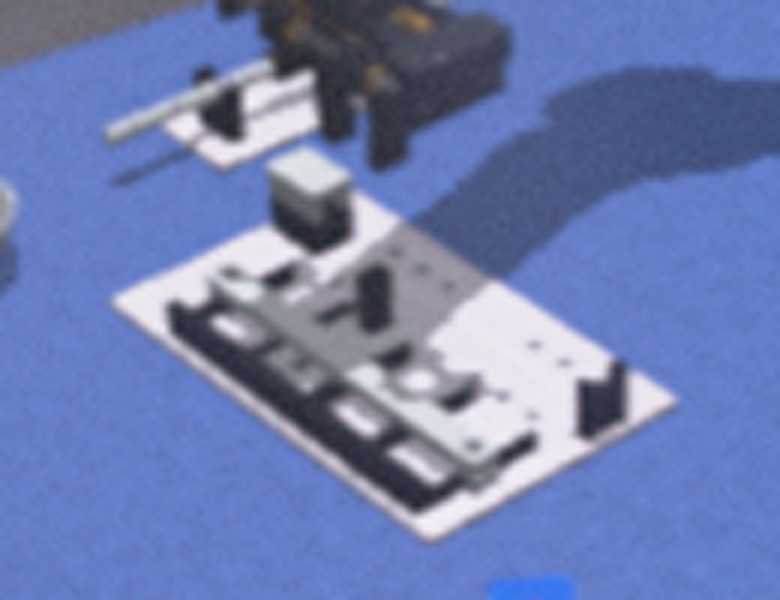

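View pics/t14.png

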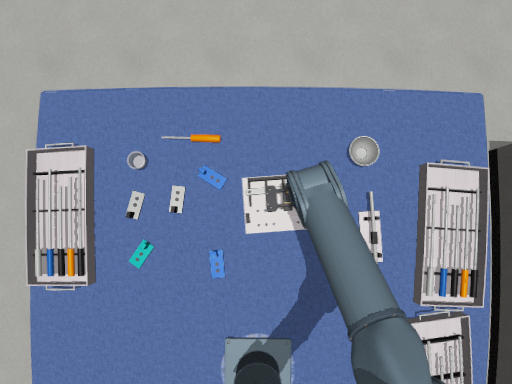

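Spacer C is home in lane 2: its tab is just in front of the bar and its plate shows in the window at the back stop. Spacers A (135,205) and B (177,199) haven't moved, so B is next.

Run:
```python
from h import *
plan([.526,.275,.18],1.47,10,exact=True)
```

```text
cur 27.7 [ 0.5564 -0.1099  0.1358] yyaw 1.652 tgt dyaw -0.182 dp [-0.0304  0.3849  0.0442] tool-frame shift [-2.00e-04  3.86e-01 -4.46e-02] rv [-0.0021 -0.0117  0.1815]
[-0.0, 0.0386, -0.0045, -0.0002, -0.0012, 0.0182]
[0.0007, 0.0386, -0.0045, -0.0002, -0.0012, 0.0182]
[0.0014, 0.0386, -0.0044, -0.0002, -0.0012, 0.0182]
[0.0021, 0.0386, -0.0044, -0.0002, -0.0012, 0.0182]
[0.0028, 0.0385, -0.0044, -0.0002, -0.0012, 0.0182]
[0.0035, 0.0385, -0.0044, -0.0002, -0.0012, 0.0182]
[0.0041, 0.0384, -0.0044, -0.0002, -0.0012, 0.0182]
[0.0048, 0.0383, -0.0044, -0.0002, -0.0012, 0.0182]
[0.0055, 0.0382, -0.0044, -0.0002, -0.0012, 0.0182]
[0.0062, 0.0381, -0.0044, -0.0002, -0.0012, 0.0182]
```

```bash
python3 -m inch '[[[0,0.03,-0.005,0,-0.001,0.018,0.45],[0.001,0.039,-0.005,0,-0.001,0.018,0.45],[0.001,0.039,-0.004,0,-0.001,0.018,0.45],[0.002,0.039,-0.004,0,-0.001,0.018,0.45],[0.003,0.039,-0.004,0,-0.001,0.018,0.45],[0.003,0.039,-0.004,0,-0.001,0.018,0.45],[0.004,0.038,-0.004,0,-0.001,0.018,0.45],[0.005,0.038,-0.004,0,-0.001,0.018,0.45],[0.005,0.038,-0.004,0,-0.001,0.018,0.45],[0.006,0.038,-0.004,0,-0.001,0.018,0.45]]]' && python3 -m inch '[[[0,0,0,0,0,0,0.45],[0,0,0,0,0,0,0.45],[0,0,0,0,0,0,0.45],[0,0,0,0,0,0,0.45],[0,0,0,0,0,0,0.45],[0,0,0,0,0,0,0.45],[0,0,0,0,0,0,0.45],[0,0,0,0,0,0,0.45],[0,0,0,0,0,0,0.45],[0,0,0,0,0,0,0.45]]]'
python3 - <<'E'
from h import *
s=ctrl.observe();print(s['q'])
plan([.526,.275,.18],1.47,1,exact=True)
im=ctrl.grab_frame("wrist");cv2.imwrite("pics/w15.png",im);cv2.imwrite("pics/w15z.png",cv2.resize(im[130:250,195:315],None,fx=5,fy=5,interpolation=cv2.INTER_CUBIC))
E
```

```text
time_s: 28.7
tcp_pos: [0.5245, 0.2702, 0.1664]
eef_rot: [0.06, 0.998, -0.006, -0.009]
wrist_force: [0.7, -0.2, 0.4]
opening: 0.0393
time_s: 29.7
tcp_pos: [0.5221, 0.2708, 0.1632]
eef_rot: [0.059, 0.998, -0.006, -0.011]
wrist_force: [-0.3, -0.2, 0.3]
opening: 0.04
[-0.06814096  0.63559201 -0.68198888  1.71698237  0.46017606  0.9833125
  0.5273534 ]
cur 29.7 [0.5221 0.2708 0.1632] yyaw 1.453 tgt dyaw 0.017 dp [0.0039 0.0042 0.0168] tool-frame shift [-0.003   0.0044 -0.0169] rv [-0.0138 -0.0216 -0.0175]
[-0.003, 0.0044, -0.0169, -0.0138, -0.0216, -0.0175]
```

View pics/w15z.png

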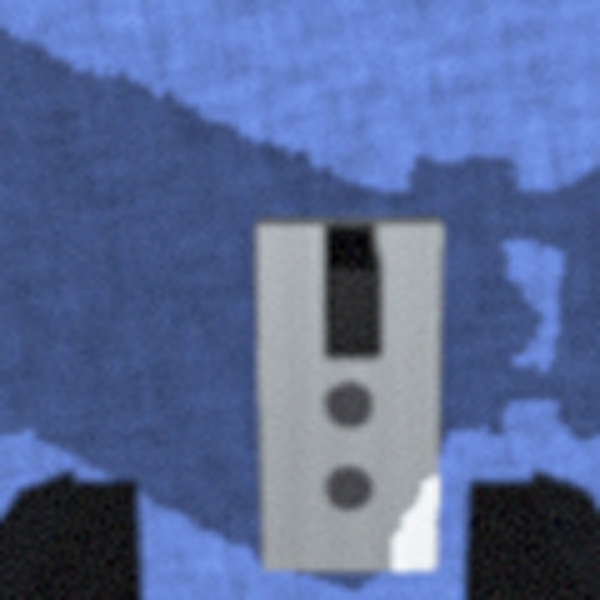

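Spacer B's corners in the crop are (257,220), (445,220), (438,571) and (262,571).

Run:
```python
from h import *
th,t,tab=spfit([(257,220),(445,220),(438,571),(262,571)],195,130,5)
plan([*tab,.035],th+np.pi/2,6,exact=True)
```

```text
spacer -0.11168596736629346 [0.56170433 0.27545613] err 0.0003796944093777954 tab [0.52692239 0.27935702]
cur 29.75 [0.5221 0.2709 0.1632] yyaw 1.453 tgt dyaw 0.006 dp [ 0.0048  0.0085 -0.1282] tool-frame shift [-0.0065  0.0108  0.128 ] rv [-0.0139 -0.0215 -0.0066]
[-0.0011, 0.0018, 0.0213, -0.0023, -0.0036, -0.0011]
[-0.001, 0.0017, 0.0213, -0.0023, -0.0036, -0.0011]
[-0.0009, 0.0017, 0.0213, -0.0023, -0.0036, -0.0011]
[-0.0009, 0.0016, 0.0214, -0.0023, -0.0036, -0.0011]
[-0.0008, 0.0016, 0.0214, -0.0023, -0.0036, -0.0011]
[-0.0007, 0.0015, 0.0214, -0.0023, -0.0036, -0.0011]
```

Down to z≈0.07, above the tab, and settle there.

```bash
python3 -m inch '[[[-0.001,0.002,0.01,-0.002,-0.004,-0.001,0.45],[-0.001,0.002,0.015,-0.002,-0.004,-0.001,0.45],[-0.001,0.002,0.015,-0.002,-0.004,-0.001,0.45],[-0.001,0.001,0.015,-0.002,-0.004,-0.001,0.45],[-0.001,0.001,0.015,-0.002,-0.004,-0.001,0.45],[-0.001,0.001,0.015,-0.002,-0.002,-0.001,0.45],[0,0,0.005,0,0,0,0.45],[0,0,0,0,0,0,0.45],[0,0,0,0,0,0,0.45],[0,0,0,0,0,0,0.45]]]'
python3 - <<'E'
from h import *
plan([.5269,.2794,.018],-.112+np.pi/2,6,exact=True)
E
```

```text
time_s: 30.75
tcp_pos: [0.5265, 0.2795, 0.0628]
eef_rot: [0.055, 0.998, -0.001, -0.001]
wrist_force: [-0.6, 0.4, 1.0]
opening: 0.0398
cur 30.75 [0.5265 0.2795 0.0628] yyaw 1.461 tgt dyaw -0.002 dp [ 0.0004 -0.0001 -0.0448] tool-frame shift [-0.0005  0.0001  0.0448] rv [-0.0021 -0.0012  0.0024]
[-0.0001, 0.0, 0.0075, -0.0004, -0.0002, 0.0004]
[-0.0001, 0.0, 0.0075, -0.0004, -0.0002, 0.0004]
[-0.0001, 0.0, 0.0075, -0.0004, -0.0002, 0.0004]
[-0.0001, 0.0, 0.0075, -0.0004, -0.0002, 0.0004]
[-0.0001, 0.0, 0.0075, -0.0004, -0.0002, 0.0004]
[-0.0001, -0.0, 0.0075, -0.0004, -0.0002, 0.0004]
```

```bash
python3 -m inch '[[[0,0,0.008,0,0,0,0.45],[0,0,0.01,0,0,0,0.45],[0,0,0.01,0,0,0,0.45],[0,0,0.01,0,0,0,0.45],[0,0,0.005,0,0,0,0.45],[0,0,0,0,0,0,0.1],[0,0,0,0,0,0,0],[0,0,0,0,0,0,0],[0,0,0,0,0,0,0],[0,0,0,0,0,0,0]]]' 58
python3 - <<'E'
from h import *
plan([.5269,.2794,.018],-.112+np.pi/2,1,exact=True)
im=ctrl.grab_frame("wrist");cv2.imwrite("pics/w16.png",im)
E
```

```text
time_s: 31.75
tcp_pos: [0.5273, 0.2797, 0.0171]
eef_rot: [0.055, 0.998, -0.001, 0.0]
wrist_force: [0.6, 0.0, -2.0]
opening: 0.0116
cur 31.75 [0.5273 0.2797 0.0171] yyaw 1.461 tgt dyaw -0.002 dp [-0.0004 -0.0003  0.0009] tool-frame shift [ 0.0004 -0.0003 -0.0009] rv [-0.0011  0.0006  0.0019]
[0.0004, -0.0003, -0.0009, -0.0011, 0.0006, 0.0019]
```

View pics/w16.png

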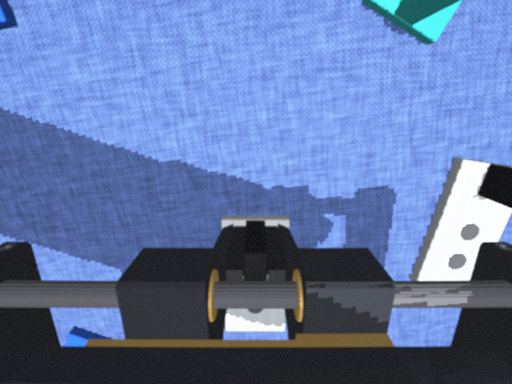

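```bash
python3 -m inch '[[[0,0,-0.01,0,0,0,0],[0,0,-0.015,0,0,0,0],[0,0,-0.02,0,0,0,0],[0,0,-0.02,0,0,0,0],[0,0,-0.02,0,0,0,0],[0,0,-0.01,0,0,-0.03,0],[0,0,0,0,0,-0.05,0],[0,0,0,0,0,-0.05,0],[0,0,0,0,0,-0.05,0],[0,0,0,0,0,0,0]]]' 58
python3 - <<'E'
from h import *
s=ctrl.observe();print(s['q'])
plan([*w(RACK,-.115,.0285),.11],.082+np.pi/2,10,exact=True)
E
```

```text
time_s: 32.8
tcp_pos: [0.5281, 0.2805, 0.1277]
eef_rot: [-0.039, 0.999, 0.0, 0.003]
wrist_force: [-0.6, -0.9, -2.0]
opening: 0.0115
[-0.07166375  0.69223843 -0.69594323  1.73846649  0.55039623  0.90853712
  0.64692368]
cur 32.8 [0.5281 0.2805 0.1277] yyaw 1.648 tgt dyaw 0.005 dp [-0.0745 -0.343  -0.0177] tool-frame shift [ 0.101  -0.3362  0.017 ] rv [ 0.0002  0.007  -0.0046]
[0.0101, -0.0336, 0.0017, 0.0, 0.0007, -0.0005]
[0.0101, -0.0336, 0.0017, 0.0, 0.0007, -0.0005]
[0.0101, -0.0336, 0.0017, 0.0, 0.0007, -0.0005]
[0.0101, -0.0336, 0.0017, 0.0, 0.0007, -0.0005]
[0.0102, -0.0336, 0.0017, 0.0, 0.0007, -0.0005]
[0.0102, -0.0336, 0.0017, 0.0, 0.0007, -0.0005]
[0.0102, -0.0336, 0.0017, 0.0, 0.0007, -0.0005]
[0.0102, -0.0336, 0.0017, 0.0, 0.0007, -0.0005]
[0.0102, -0.0336, 0.0018, 0.0, 0.0007, -0.0005]
[0.0102, -0.0336, 0.0018, 0.0, 0.0007, -0.0005]
```

```bash
python3 -m inch '[[[0.009,-0.025,0.002,0,0.001,0,0],[0.01,-0.034,0.002,0,0.001,0,0],[0.01,-0.034,0.002,0,0.001,0,0],[0.01,-0.034,0.002,0,0.001,0,0],[0.01,-0.034,0.002,0,0.001,0,0],[0.01,-0.034,0.002,0,0.001,0,0],[0.01,-0.034,0.002,0,0,0,0],[0.01,-0.034,0.002,0,0,0,0],[0.01,-0.034,0.002,0,0,0,0],[0.01,-0.034,0.002,0,0,0,0]]]' 58 && python3 -m inch '[[[0,0,0,0,0,0,0],[0,0,0,0,0,0,0],[0,0,0.005,0,0,0,0],[0,0,0.01,0,0,0,0],[0,0,0.015,0,0,0,0],[0,0,0.01,0,0,0,0],[0,0,0.005,0,0,0,0],[0,0,0,0,0,0,0],[0,0,0,0,0,0,0],[0,0,0,0,0,0,0]]]' 58
python3 - <<'E'
from h import *
plan([*w(RACK,-.115,.0285),.031],.082+np.pi/2,5,exact=True)
im=ctrl.grab_frame("wrist");cv2.imwrite("pics/w17.png",im)
E
```

```text
time_s: 33.8
tcp_pos: [0.4534, -0.0615, 0.1139]
eef_rot: [-0.036, 0.999, 0.002, 0.006]
wrist_force: [1.1, 0.1, -3.4]
opening: 0.0117
time_s: 34.8
tcp_pos: [0.4544, -0.0617, 0.0672]
eef_rot: [-0.034, 0.999, 0.001, 0.007]
wrist_force: [0.4, 0.5, -1.8]
opening: 0.0115
cur 34.8 [ 0.4544 -0.0617  0.0672] yyaw 1.639 tgt dyaw 0.014 dp [-0.0008 -0.0009 -0.0362] tool-frame shift [ 0.0014 -0.0008  0.0362] rv [ 0.0015  0.0134 -0.0139]
[0.0003, -0.0002, 0.0072, 0.0003, 0.0027, -0.0028]
[0.0003, -0.0002, 0.0072, 0.0003, 0.0027, -0.0028]
[0.0002, -0.0002, 0.0072, 0.0003, 0.0027, -0.0028]
[0.0002, -0.0002, 0.0072, 0.0003, 0.0027, -0.0028]
[0.0002, -0.0002, 0.0072, 0.0003, 0.0027, -0.0028]
```

View pics/w17.png

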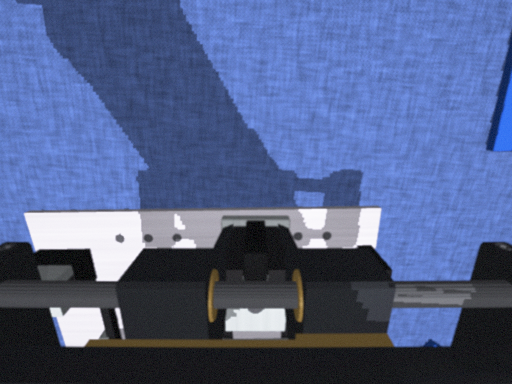

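```bash
python3 -m inch '[[[0,0,0.005,0,0.003,-0.003,0],[0,0,0.007,0,0.003,-0.003,0],[0.001,-0.001,0.007,0,0.003,-0.003,0],[0,0,0.007,0,0.002,-0.003,0],[0,0,0.007,0,0.002,-0.002,0],[0,0,0,0,0,0,0],[0,0,0,0,0,0,0],[0,0,0,0,0,0,0],[0,0,0,0,0,0,0],[0,0,0,0,0,0,0]]]' 58
python3 - <<'E'
from h import *
s=ctrl.observe();print(inv(RACK,s['tcp_pos']))
plan([*w(RACK,-.115,.0285),.024],.082+np.pi/2,1,exact=True)
E
```

```text
time_s: 35.85
tcp_pos: [0.4544, -0.0632, 0.0318]
eef_rot: [-0.041, 0.999, 0.001, 0.0]
wrist_force: [0.2, 0.2, -2.0]
opening: 0.0116
[-0.11424239  0.02778181]
cur 35.85 [ 0.4544 -0.0632  0.0318] yyaw 1.653 tgt dyaw -0.001 dp [-0.0008  0.0007 -0.0078] tool-frame shift [0.0008 0.0007 0.0078] rv [0.001  0.0007 0.0006]
[0.0008, 0.0007, 0.0078, 0.001, 0.0007, 0.0006]
```

```bash
python3 -m inch '[[[0,0.001,0.002,0,0,0,0],[0,0,0.003,0,0,0,0],[0,0,0.002,0,0,0,0],[-0.004,0,0,0,0,0,0],[-0.006,0,0,0,0,0,0],[-0.006,0,0,0,0,0,0],[-0.006,0,0,0,0,0,0],[0,0,0,0,0,0,0],[0,0,0,0,0,0,0],[0,0,0,0,0,0,0]]]' 58
python3 - <<'E'
from h import *
s=ctrl.observe();print(inv(RACK,s['tcp_pos']))
plan([*w(RACK,-.02,.0285),.024],.082+np.pi/2,1,exact=True)
E
```

```text
time_s: 36.85
tcp_pos: [0.4793, -0.0601, 0.0246]
eef_rot: [-0.041, 0.999, 0.001, 0.001]
wrist_force: [0.7, -0.7, -2.7]
opening: 0.0117
[-0.08918578  0.02882889]
cur 36.85 [ 0.4793 -0.0601  0.0246] yyaw 1.653 tgt dyaw -0.000 dp [ 0.069   0.0053 -0.0006] tool-frame shift [-0.0692 -0.0003  0.0008] rv [0.0011 0.0023 0.0002]
[-0.0692, -0.0003, 0.0008, 0.0011, 0.0023, 0.0002]
```

```bash
python3 -m inch '[[[-0.005,0,0.001,0,0,0,0],[-0.008,0,0,0,0,0,0],[-0.008,0,0,0,0,0,0],[-0.008,0,0,0,0,0,0],[-0.008,0,0,0,0,0,0],[-0.008,0,0,0,0,0,0],[-0.008,0,0,0,0,0,0],[-0.005,0,0,0,0,0,0],[0,0,0,0,0,0,0],[0,0,0,0,0,0,0]]]' 58
python3 - <<'E'
from h import *
s=ctrl.observe();print(inv(RACK,s['tcp_pos']))
plan([*w(RACK,-.02,.0285),.024],.082+np.pi/2,1,exact=True)
E
```

```text
time_s: 37.85
tcp_pos: [0.5425, -0.0548, 0.0235]
eef_rot: [-0.041, 0.999, 0.001, 0.001]
wrist_force: [-0.0, -0.3, -2.3]
opening: 0.0115
[-0.02567884  0.02888285]
cur 37.85 [ 0.5425 -0.0548  0.0235] yyaw 1.653 tgt dyaw -0.000 dp [0.0057 0.0001 0.0005] tool-frame shift [-0.0057 -0.0004 -0.0005] rv [0.0013 0.0023 0.    ]
[-0.0057, -0.0004, -0.0005, 0.0013, 0.0023, 0.0]
```

```bash
python3 -m inch '[[[-0.002,0,0,0,0,0,0],[-0.002,0,0,0,0,0,0],[-0.001,0,0,0,0,0,0],[-0.001,0,0,0,0,0,0],[-0.001,0,0,0,0,0,0],[-0.001,0,0,0,0,0,0],[-0.001,0,0,0,0,0,0],[-0.001,0,0,0,0,0,0],[-0.001,0,0,0,0,0,0],[-0.001,0,0,0,0,0,0]]]' 58
python3 - <<'E'
from h import *
s=ctrl.observe();print(inv(RACK,s['tcp_pos']),s['wrist_force'])
E
```

```text
time_s: 38.85
tcp_pos: [0.5492, -0.0546, 0.0229]
eef_rot: [-0.041, 0.999, -0.001, -0.004]
wrist_force: [-6.5, -0.5, 4.5]
opening: 0.0116
[-0.01897984  0.02850209] [-6.47183753 -0.51436225  4.48857026]
```

```bash
python3 -m inch '[[[0,0,0,0,0,0,0],[0,0,0,0,0,0,0.2],[0,0,0,0,0,0,0.3],[0,0,0,0,0,0,0.35],[0,0,0,0,0,0,0.35],[0,0,-0.01,0,0,0,0.35],[0,0,-0.02,0,0,0,0.35],[0,0,-0.03,0,0,0,0.35],[0,0,-0.03,0,0,0,0.35],[0,0,-0.02,0,0,0,0.35]]]'
python3 - <<'E'
from h import *
im=ctrl.grab_frame("top");cv2.imwrite("pics/t18.png",im)
im=ctrl.grab_frame("scene");cv2.imwrite("pics/s18.png",cv2.resize(im[130:230,170:300],None,fx=6,fy=6,interpolation=cv2.INTER_CUBIC))
plan([.506,.424,.18],-.24+np.pi/2,14,exact=True)
E
```

```text
time_s: 39.85
tcp_pos: [0.5512, -0.0535, 0.1376]
eef_rot: [-0.042, 0.999, 0.0, -0.003]
wrist_force: [0.6, -0.1, -0.2]
opening: 0.0307
cur 39.95 [ 0.5527 -0.0535  0.1385] yyaw 1.654 tgt dyaw -0.324 dp [-0.0467  0.4775  0.0415] tool-frame shift [ 0.0069  0.4797 -0.0412] rv [-1.000e-04 -3.100e-03  3.235e-01]
[0.0005, 0.0343, -0.0029, -0.0, -0.0002, 0.0231]
[0.0013, 0.0342, -0.0029, -0.0, -0.0002, 0.0231]
[0.0021, 0.0342, -0.0029, -0.0, -0.0002, 0.0231]
[0.0029, 0.0342, -0.0029, -0.0, -0.0002, 0.0231]
[0.0036, 0.0341, -0.0029, -0.0, -0.0002, 0.0231]
[0.0044, 0.034, -0.0029, -0.0, -0.0002, 0.0231]
[0.0052, 0.0339, -0.0029, -0.0, -0.0002, 0.0231]
[0.006, 0.0337, -0.0029, -0.0, -0.0002, 0.0231]
[0.0068, 0.0336, -0.0029, -0.0, -0.0002, 0.0231]
[0.0075, 0.0334, -0.003, -0.0, -0.0002, 0.0231]
[0.0083, 0.0332, -0.003, -0.0, -0.0002, 0.0231]
[0.0091, 0.033, -0.003, -0.0, -0.0002, 0.0231]
[0.0098, 0.0328, -0.003, -0.0, -0.0002, 0.0231]
[0.0106, 0.0326, -0.003, -0.0, -0.0002, 0.0231]
```

View pics/s18.png

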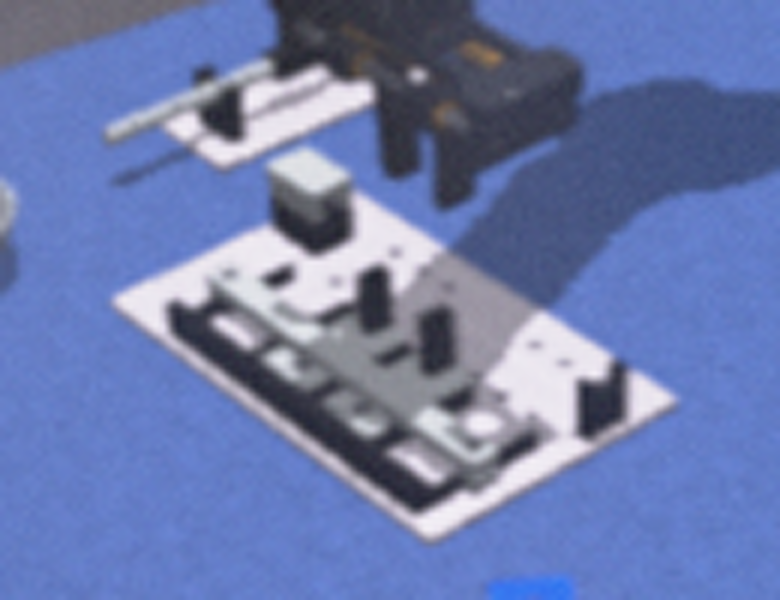

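View pics/t18.png

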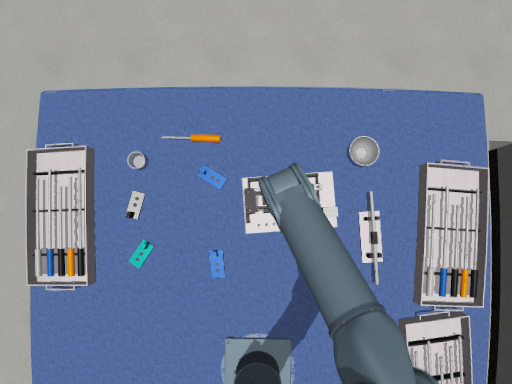

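Spacers B and C sit home in lanes 3 and 2. Spacer A is still at (135,205), so I'll go there now.

```bash
python3 -m inch '[[[0,0.028,-0.003,0,0,0.023,0.45],[0.001,0.042,-0.004,0,0,0.029,0.45],[0.002,0.042,-0.004,0,0,0.029,0.45],[0.003,0.042,-0.004,0,0,0.029,0.45],[0.004,0.042,-0.004,0,0,0.029,0.45],[0.005,0.042,-0.004,0,0,0.029,0.45],[0.006,0.042,-0.004,0,0,0.029,0.45],[0.007,0.042,-0.004,0,0,0.029,0.45],[0.008,0.041,-0.004,0,0,0.029,0.45],[0.009,0.041,-0.003,0,0,0.029,0.45]]]'
python3 - <<'E'
from h import *
plan([.506,.424,.18],-.24+np.pi/2,3,exact=True)
E
```

```text
time_s: 40.95
tcp_pos: [0.5292, 0.3565, 0.1709]
eef_rot: [0.114, 0.994, -0.005, -0.004]
wrist_force: [0.9, -0.1, 0.1]
opening: 0.0396
cur 40.95 [0.5292 0.3565 0.1709] yyaw 1.343 tgt dyaw -0.012 dp [-0.0232  0.0675  0.0091] tool-frame shift [ 0.0379  0.0604 -0.0094] rv [-0.0104 -0.0064  0.0123]
[0.0126, 0.0201, -0.0031, -0.0035, -0.0021, 0.0041]
[0.0127, 0.0201, -0.0031, -0.0035, -0.0021, 0.0041]
[0.0128, 0.0201, -0.0031, -0.0035, -0.0021, 0.0041]
```

```bash
python3 -m inch '[[[0.01,0.015,0,-0.003,-0.002,0,0.45],[0.013,0.02,0,-0.003,-0.002,0,0.45],[0.012,0.018,0,-0.003,-0.002,0,0.45],[0,0,0,0,0,0,0.45],[0,0,0,0,0,0,0.45],[0,0,0,0,0,0,0.45],[0,0,0,0,0,0,0.45],[0,0,0,0,0,0,0.45],[0,0,0,0,0,0,0.45],[0,0,0,0,0,0,0.45]]]'
python3 - <<'E'
from h import *
s=ctrl.observe();print(s['q'],abs(s['dq']).max(),s['tcp_pos'])
im=ctrl.grab_frame("wrist");cv2.imwrite("pics/w19.png",im);cv2.imwrite("pics/w19z.png",cv2.resize(im[130:250,195:315],None,fx=5,fy=5,interpolation=cv2.INTER_CUBIC))
E
```

```text
time_s: 41.95
tcp_pos: [0.5046, 0.4195, 0.1671]
eef_rot: [0.112, 0.994, -0.002, -0.002]
wrist_force: [0.4, 0.8, -0.6]
opening: 0.0395
[-0.33607155  0.71968386 -0.65256751  1.54396842  0.478887    1.04774662
  0.23252099] 0.008245949575982438 [0.50458243 0.41948051 0.16713257]
```

View pics/w19z.png

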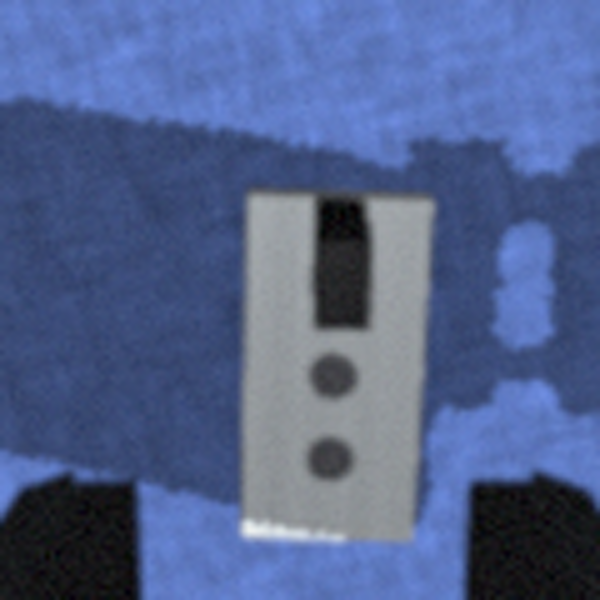

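Spacer A's corners in the crop are (247,192), (435,197), (414,541) and (242,536).

Run:
```python
from h import *
th,t,tab=spfit([(247,192),(435,197),(414,541),(242,536)],195,130,5)
plan([*tab,.065],th+np.pi/2,6,exact=True)
```

```text
spacer -0.2537065753998489 [0.54119302 0.41822284] err 0.00021463700160462285 tab [0.50731341 0.42700762]
cur 42.0 [0.5046 0.4195 0.1671] yyaw 1.346 tgt dyaw -0.029 dp [ 0.0027  0.0075 -0.1021] tool-frame shift [-0.0013  0.0083  0.1021] rv [-0.0038 -0.0032  0.0289]
[-0.0002, 0.0014, 0.017, -0.0006, -0.0005, 0.0048]
[-0.0002, 0.0014, 0.017, -0.0006, -0.0005, 0.0048]
[-0.0002, 0.0014, 0.017, -0.0006, -0.0005, 0.0048]
[-0.0002, 0.0014, 0.017, -0.0006, -0.0005, 0.0048]
[-0.0001, 0.0013, 0.017, -0.0006, -0.0005, 0.0048]
[-0.0001, 0.0013, 0.017, -0.0006, -0.0005, 0.0048]
```

```bash
python3 -m inch '[[[0,0.001,0.01,-0.001,-0.001,0.005,0.45],[0,0.002,0.017,-0.001,-0.001,0.005,0.45],[-0.001,0.001,0.017,-0.001,-0.001,0.005,0.45],[0,0.001,0.017,-0.001,0,0.005,0.45],[0,0.001,0.017,0,0,0.005,0.45],[0,0.001,0.017,0,0,0.004,0.45],[0,0,0.005,0,0,0,0.45],[0,0,0,0,0,0,0.45],[0,0,0,0,0,0,0.45],[0,0,0,0,0,0,0.45]]]'
python3 - <<'E'
from h import *
plan([.5073,.4270,.018],-.254+np.pi/2,5,exact=True)
E
```

```text
time_s: 43.0
tcp_pos: [0.5059, 0.4259, 0.0556]
eef_rot: [0.127, 0.992, -0.001, -0.001]
wrist_force: [0.3, -0.0, 0.6]
opening: 0.0393
cur 43.0 [0.5059 0.4259 0.0556] yyaw 1.315 tgt dyaw 0.001 dp [ 0.0014  0.0011 -0.0376] tool-frame shift [-0.0011  0.0015  0.0376] rv [-0.0023 -0.0023 -0.0015]
[-0.0002, 0.0003, 0.0075, -0.0005, -0.0005, -0.0003]
[-0.0002, 0.0003, 0.0075, -0.0005, -0.0005, -0.0003]
[-0.0002, 0.0003, 0.0075, -0.0005, -0.0005, -0.0003]
[-0.0002, 0.0003, 0.0075, -0.0005, -0.0005, -0.0003]
[-0.0002, 0.0003, 0.0075, -0.0005, -0.0005, -0.0003]
```

```bash
python3 -m inch '[[[-0.001,0.001,0.006,0,0,0,0.45],[0,0,0.009,0,0,0,0.45],[0,0,0.009,0,0,0,0.45],[0,0,0.008,0,0,0,0.45],[0,0,0.003,0,0,0,0.45],[0,0,0,0,0,0,0.1],[0,0,0,0,0,0,0],[0,0,0,0,0,0,0],[0,0,0,0,0,0,0],[0,0,0,0,0,0,0]]]' 58
python3 - <<'E'
from h import *
plan([.5073,.4270,.018],-.254+np.pi/2,1,exact=True)
im=ctrl.grab_frame("wrist");cv2.imwrite("pics/w20.png",im)
E
```

```text
time_s: 44.0
tcp_pos: [0.5082, 0.4272, 0.0193]
eef_rot: [0.128, 0.992, -0.0, -0.0]
wrist_force: [-0.3, -0.6, -1.5]
opening: 0.0115
cur 44.0 [0.5082 0.4272 0.0193] yyaw 1.315 tgt dyaw 0.002 dp [-0.0009 -0.0002 -0.0013] tool-frame shift [ 0.0008 -0.0004  0.0013] rv [-0.0001 -0.0006 -0.0019]
[0.0008, -0.0004, 0.0013, -0.0001, -0.0006, -0.0019]
```

View pics/w20.png

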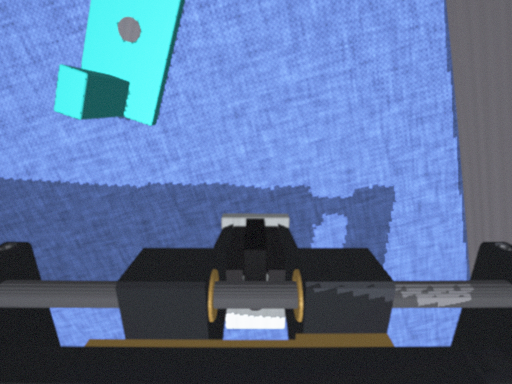

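```bash
python3 -m inch '[[[0,0,-0.01,0,0,0,0],[0,0,-0.015,0,0,0,0],[0,0,-0.02,0,0,0,0],[0,0,-0.02,0,0,0,0],[0,0,-0.02,0,0,0,0],[0,0,-0.01,0,0,-0.04,0],[0,0,0,0,0,-0.08,0],[0,0,0,0,0,-0.08,0],[0,0,0,0,0,-0.08,0],[0,0,0,0,0,-0.04,0]]]' 58
python3 - <<'E'
from h import *
s=ctrl.observe();print(s['q'],s['opening'])
plan([*w(RACK,-.115,.0845),.11],.082+np.pi/2,11,exact=True)
E
```

```text
time_s: 45.05
tcp_pos: [0.5087, 0.4282, 0.1301]
eef_rot: [-0.038, 0.999, 0.002, 0.002]
wrist_force: [1.0, 0.6, -1.8]
opening: 0.0113
[-0.32074167  0.78997552 -0.69504547  1.5480384   0.56958921  1.00799091
  0.46993962] 0.011349435776711525
cur 45.05 [0.5087 0.4282 0.1301] yyaw 1.648 tgt dyaw 0.005 dp [-0.0597 -0.4349 -0.0201] tool-frame shift [ 0.0931 -0.4291  0.0184] rv [ 0.003  0.005 -0.005]
[0.0085, -0.039, 0.0017, 0.0003, 0.0005, -0.0005]
[0.0085, -0.039, 0.0017, 0.0003, 0.0005, -0.0005]
[0.0085, -0.039, 0.0017, 0.0003, 0.0005, -0.0005]
[0.0085, -0.039, 0.0017, 0.0003, 0.0005, -0.0005]
[0.0085, -0.039, 0.0017, 0.0003, 0.0005, -0.0005]
[0.0086, -0.039, 0.0017, 0.0003, 0.0005, -0.0005]
[0.0086, -0.039, 0.0018, 0.0003, 0.0005, -0.0005]
[0.0086, -0.039, 0.0018, 0.0003, 0.0005, -0.0005]
[0.0086, -0.039, 0.0018, 0.0003, 0.0005, -0.0005]
[0.0086, -0.039, 0.0018, 0.0003, 0.0005, -0.0005]
[0.0086, -0.039, 0.0018, 0.0003, 0.0005, -0.0005]
```

```bash
python3 -m inch '[[[0.007,-0.025,0.002,0,0,0,0],[0.009,-0.039,0.002,0,0.001,-0.001,0],[0.009,-0.039,0.002,0,0.001,-0.001,0],[0.009,-0.039,0.002,0,0.001,-0.001,0],[0.009,-0.039,0.002,0,0.001,-0.001,0],[0.009,-0.039,0.002,0,0.001,-0.001,0],[0.009,-0.039,0.002,0,0,0,0],[0.009,-0.039,0.002,0,0,0,0],[0.009,-0.039,0.002,0,0,0,0],[0.008,-0.039,0.002,0,0,0,0]]]' 58
python3 - <<'E'
from h import *
s=ctrl.observe();print(s['q'],s['opening'])
plan([*w(RACK,-.115,.0845),.07],.082+np.pi/2,5,exact=True)
E
```

```text
time_s: 46.05
tcp_pos: [0.4534, 0.0411, 0.1189]
eef_rot: [-0.047, 0.999, 0.004, 0.008]
wrist_force: [2.4, 0.3, -2.3]
opening: 0.0116
[ 0.43744761  0.51051644 -0.75899161  2.10752991  0.53758611  0.70453288
  0.99002291] 0.011563855548128596
cur 46.05 [0.4534 0.0411 0.1189] yyaw 1.665 tgt dyaw -0.012 dp [-0.0044 -0.0478 -0.0489] tool-frame shift [ 0.0096 -0.0475  0.0484] rv [0.0075 0.0154 0.0117]
[0.0019, -0.0095, 0.0097, 0.0015, 0.0031, 0.0023]
[0.0019, -0.0095, 0.0097, 0.0015, 0.0031, 0.0023]
[0.0018, -0.0095, 0.0097, 0.0015, 0.0031, 0.0023]
[0.0018, -0.0095, 0.0097, 0.0015, 0.0031, 0.0023]
[0.0017, -0.0095, 0.0098, 0.0015, 0.0031, 0.0023]
```

```bash
python3 -m inch '[[[0.002,-0.009,0.008,0.001,0.003,0.002,0],[0.002,-0.009,0.01,0.001,0.003,0.002,0],[0.002,-0.009,0.01,0.001,0.003,0.002,0],[0.002,-0.009,0.01,0.001,0.003,0.002,0],[0.001,-0.008,0.008,0.001,0.003,0.002,0],[0,0,0,0,0,0,0],[0,0,0,0,0,0,0],[0,0,0,0,0,0,0],[0,0,0,0,0,0,0],[0,0,0,0,0,0,0]]]' 58
python3 - <<'E'
from h import *
s=ctrl.observe();print(s['opening'])
plan([*w(RACK,-.115,.0845),.034],.082+np.pi/2,5,exact=True)
im=ctrl.grab_frame("wrist");cv2.imwrite("pics/w21.png",im)
E
```

```text
time_s: 47.05
tcp_pos: [0.4499, -0.0074, 0.072]
eef_rot: [-0.041, 0.999, -0.0, 0.001]
wrist_force: [-0.9, 0.4, -2.5]
opening: 0.0118
0.011811139949634487
cur 47.05 [ 0.4499 -0.0074  0.072 ] yyaw 1.653 tgt dyaw 0.000 dp [-0.001   0.0007 -0.038 ] tool-frame shift [0.001  0.0009 0.038 ] rv [-0.0009  0.0029 -0.0002]
[0.0002, 0.0002, 0.0076, -0.0002, 0.0006, -0.0]
[0.0002, 0.0002, 0.0076, -0.0002, 0.0006, -0.0]
[0.0002, 0.0002, 0.0076, -0.0002, 0.0006, -0.0]
[0.0002, 0.0002, 0.0076, -0.0002, 0.0006, -0.0]
[0.0002, 0.0002, 0.0076, -0.0002, 0.0006, -0.0]
```

View pics/w21.png

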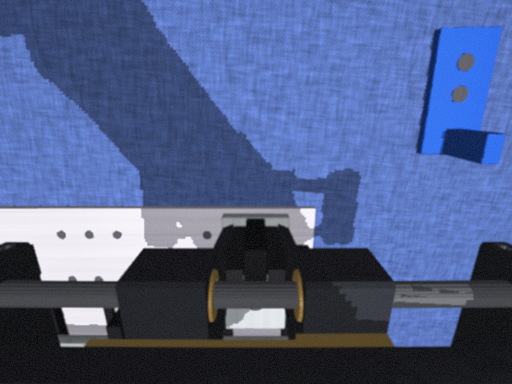

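```bash
python3 -m inch '[[[0,0.001,0.005,0,0.001,0,0],[0,0,0.008,0,0.001,0,0],[0,0,0.008,0,0.001,0,0],[0,0,0.008,0,0,0,0],[0,0,0.007,0,0,0,0],[0,0,0,0,0,0,0],[0,0,0,0,0,0,0],[0,0,0,0,0,0,0],[0,0,0,0,0,0,0],[0,0,0,0,0,0,0]]]' 58
python3 - <<'E'
from h import *
s=ctrl.observe();print(s['opening'],inv(RACK,s['tcp_pos']))
plan([*w(RACK,-.115,.0845),.0263],.082+np.pi/2,1,exact=True)
E
```

```text
time_s: 48.1
tcp_pos: [0.45, -0.0061, 0.0327]
eef_rot: [-0.041, 0.999, -0.0, -0.0]
wrist_force: [0.4, -0.8, -2.8]
opening: 0.0117
0.011656666274718527 [-0.11391999  0.08497174]
cur 48.1 [ 0.45   -0.0061  0.0327] yyaw 1.653 tgt dyaw -0.000 dp [-0.001  -0.0006 -0.0064] tool-frame shift [ 0.0011 -0.0005  0.0064] rv [-0.0008 -0.0003  0.0002]
[0.0011, -0.0005, 0.0064, -0.0008, -0.0003, 0.0002]
```

```bash
python3 -m inch '[[[0,-0.0005,0.002,0,0,0,0],[0,0,0.002,0,0,0,0],[0,0,0.002,0,0,0,0],[-0.004,0,0,0,0,0,0],[-0.006,0,0,0,0,0,0],[-0.006,0,0,0,0,0,0],[-0.006,0,0,0,0,0,0],[0,0,0,0,0,0,0],[0,0,0,0,0,0,0],[0,0,0,0,0,0,0]]]' 58
python3 - <<'E'
from h import *
s=ctrl.observe();print(s['opening'],inv(RACK,s['tcp_pos']))
plan([*w(RACK,-.02,.0845),.0258],.082+np.pi/2,1,exact=True)
E
```

```text
time_s: 49.1
tcp_pos: [0.4751, -0.0047, 0.0266]
eef_rot: [-0.041, 0.999, -0.0, 0.001]
wrist_force: [-0.0, -0.1, -3.1]
opening: 0.0118
0.011759793451983884 [-0.08876791  0.08432193]
cur 49.1 [ 0.4751 -0.0047  0.0266] yyaw 1.652 tgt dyaw 0.000 dp [ 0.0685  0.0058 -0.0008] tool-frame shift [-0.0688  0.0002  0.0009] rv [-0.0007  0.0014 -0.0004]
[-0.0688, 0.0002, 0.0009, -0.0007, 0.0014, -0.0004]
```

```bash
python3 -m inch '[[[-0.005,0,0.001,0,0,0,0],[-0.008,0,0,0,0,0,0],[-0.008,0,0,0,0,0,0],[-0.008,0,0,0,0,0,0],[-0.008,0,0,0,0,0,0],[-0.008,0,0,0,0,0,0],[-0.008,0,0,0,0,0,0],[-0.005,0,0,0,0,0,0],[0,0,0,0,0,0,0],[0,0,0,0,0,0,0]]]' 58
python3 - <<'E'
from h import *
s=ctrl.observe();print(s['opening'],inv(RACK,s['tcp_pos']))
plan([*w(RACK,-.02,.0845),.0258],.082+np.pi/2,1,exact=True)
E
```

```text
time_s: 50.1
tcp_pos: [0.5383, 0.0004, 0.0253]
eef_rot: [-0.041, 0.999, -0.0, 0.001]
wrist_force: [-0.5, -0.3, -2.0]
opening: 0.0115
0.011525154634158851 [-0.02533946  0.08426446]
cur 50.1 [5.383e-01 4.000e-04 2.530e-02] yyaw 1.652 tgt dyaw 0.001 dp [0.0053 0.0007 0.0005] tool-frame shift [-0.0053  0.0002 -0.0005] rv [-0.0004  0.0013 -0.0008]
[-0.0053, 0.0002, -0.0005, -0.0004, 0.0013, -0.0008]
```

```bash
python3 -m inch '[[[-0.002,0,0,0,0,0,0],[-0.002,0,0,0,0,0,0],[-0.001,0,0,0,0,0,0],[-0.001,0,0,0,0,0,0],[-0.001,0,0,0,0,0,0],[-0.001,0,0,0,0,0,0],[-0.001,0,0,0,0,0,0],[-0.001,0,0,0,0,0,0],[-0.001,0,0,0,0,0,0],[-0.001,0,0,0,0,0,0]]]' 58
python3 - <<'E'
from h import *
s=ctrl.observe();print(inv(RACK,s['tcp_pos']),s['wrist_force'])
E
```

```text
time_s: 51.1
tcp_pos: [0.5451, 0.0007, 0.0251]
eef_rot: [-0.041, 0.999, -0.002, -0.005]
wrist_force: [-5.5, -1.2, 3.8]
opening: 0.0117
[-0.01854954  0.08396293] [-5.51498551 -1.17389131  3.82860543]
```

Contact at the same depth as before. Release, lift and back away so the cameras can see.

```bash
python3 -m inch '[[[0,0,0,0,0,0,0],[0,0,0,0,0,0,0.2],[0,0,0,0,0,0,0.3],[0,0,0,0,0,0,0.35],[0,0,0,0,0,0,0.35],[0,0,-0.01,0,0,0,0.35],[0,0,-0.02,0,0,0,0.35],[0,0,-0.03,0,0,0,0.35],[0,0,-0.03,0,0,0,0.35],[0,0,-0.02,0,0,0,0.35]]]' && python3 -m inch '[[[0,0,-0.02,0,0,0,0.35],[0.01,0.02,-0.02,0,0,0,0.35],[0.01,0.03,-0.01,0,0,0,0.35],[0.01,0.03,0,0,0,0,0.35],[0.01,0.03,0,0,0,0,0.35],[0.01,0.03,0,0,0,0,0.35],[0,0.03,0,0,0,0,0.35],[0,0.02,0,0,0,0,0.35],[0,0,0,0,0,0,0.35],[0,0,0,0,0,0,0.35]]]'
python3 - <<'E'
from h import *
im=ctrl.grab_frame("top");cv2.imwrite("pics/t22.png",im);cv2.imwrite("pics/t22z.png",cv2.resize(im[155:275,232:392],None,fx=5,fy=5,interpolation=cv2.INTER_CUBIC))
im=ctrl.grab_frame("scene");cv2.imwrite("pics/s22.png",cv2.resize(im[130:230,170:300],None,fx=6,fy=6,interpolation=cv2.INTER_CUBIC))
E
```

```text
time_s: 52.1
tcp_pos: [0.5467, 0.0019, 0.1397]
eef_rot: [-0.042, 0.999, -0.001, -0.004]
wrist_force: [0.7, 0.1, -1.0]
opening: 0.031
time_s: 53.1
tcp_pos: [0.4822, 0.1938, 0.2027]
eef_rot: [-0.041, 0.999, -0.001, 0.003]
wrist_force: [-0.0, -1.4, -0.2]
opening: 0.0309
```

View pics/t22.png

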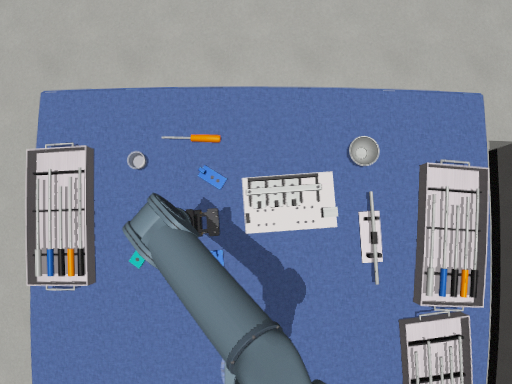

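View pics/t22z.png

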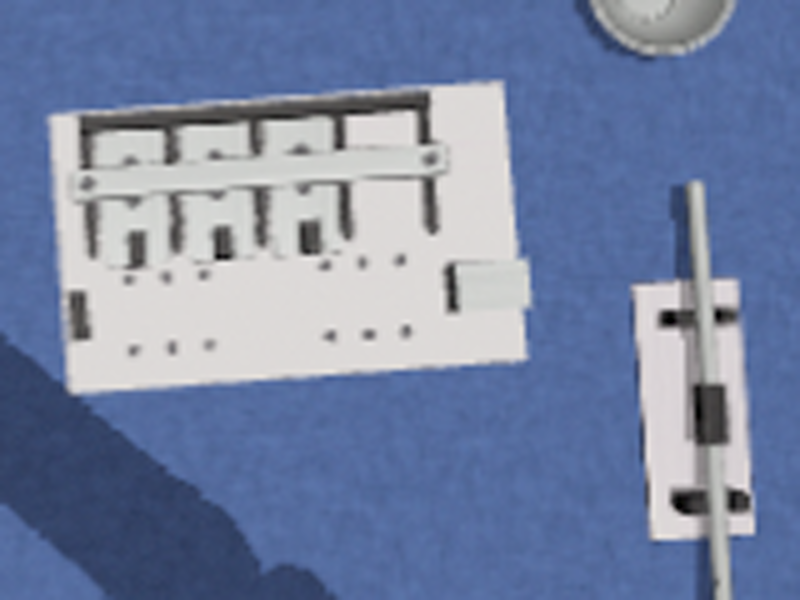

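View pics/s22.png

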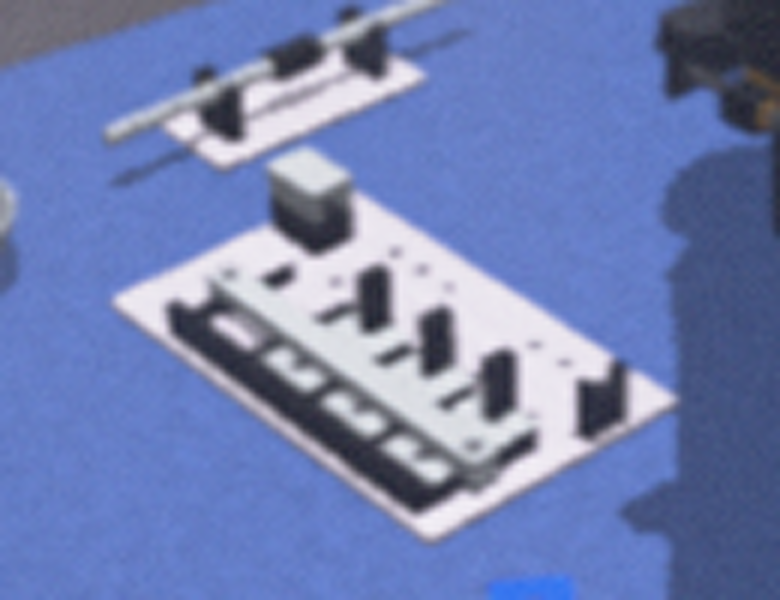

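Run:
```python
from h import *
f=lambda p,z:onz("top",((p[0]+.5)/5-.5+232,(p[1]+.5)/5-.5+155),z)
for p in [(120,267),(208,261),(295,257)]: print("rear",np.round(inv(RACK,f(p,.014)),4))
for p in [(130,131),(213,125),(298,120)]: print("nose",np.round(inv(RACK,f(p,.014)),4))
for p in [(711,414)]: print("rod block",inv(REST,f(p,.045)))
for p in [(695,185),(721,590)]: print("rod",inv(REST,f(p,.040)))
im=cv2.imread("pics/t22.png");o=cv2.resize(im[155:275,232:392],None,fx=5,fy=5,interpolation=cv2.INTER_CUBIC)
for y in (-.028,.028,.084):
    P=[[*w(RACK,a,y+b),.014] for a,b in [(-.03,-.022),(-.03,.022),(.06,.022),(.06,-.022)]]
    q=((proj("top",np.array(P))-[232,155]+.5)*5-.5).astype(int);cv2.polylines(o,[q],True,(0,0,255),1)
cv2.imwrite("pics/t23.png",o[80:300,30:480].repeat(1,0))
```

```text
rear [-0.0294  0.0952]
rear [-0.0297  0.0374]
rear [-0.0312 -0.0197]
nose [0.0596 0.0821]
nose [0.0595 0.0273]
nose [ 0.0587 -0.0289]
rod block [-0.00131316  0.00160338]
rod [ 0.14636609 -0.00079493]
rod [-0.11462598  0.00111771]
```

View pics/t23.png

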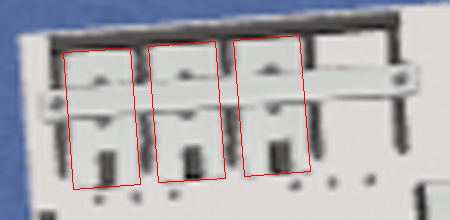

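The outlines drawn for the home pose match all three spacers, and the rod is centred in the rest within about 2 mm. Handing in.

Run:
```python
from h import *
s=ctrl.observe();print(s['time_s'],abs(s['dq']).max(),s['wrist_force'])
print(ctrl.job_done())
```

```text
53.2 0.00969464112342969 [-0.1013995  -0.44061661  0.15598927]
the job is handed in; nothing more can be done
None
```

I drew the rod straight out of its sleeve and laid it in both notches of the rest. The three white spacers on the table are fully home in lanes 2, 3 and 4. I handed in at 53 s; no verdict was reported.

**Last checks, from the top and scene cameras:**
- **Spacers:** each nose reads x ≈ 59–60 mm against the stop at 60 mm, and each rear edge reads -29 to -31 mm where -30 mm is expected. All three are square and flat, and each met the stop with 5–6 N before I let go.
- **Rod:** its middle is about 1 mm along and 2 mm across from the rest's centre, and it is in line with the rest.
- **Surroundings:** the bowl, screwdriver and pot show no movement, the gripper is open and clear, and the arm is at rest.

**What disagreed:**
- On the first spacer my sideways approach overshot by about 12 mm. It probably turned the spacer by about 0.07 rad, so I measured it again before gripping.
- The top and wrist cameras differed by 1–4 mm, so I used the wrist view for gripping.

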